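# Put the button-press dies away in front of their punches

### The job

The four lower dies of the button presses stand in a row in the white bench tray. Move them into the front compartments of the wooden storage rack so that they stand in the same order as the punches fixed behind: each die upright in the compartment directly in front of the punch of its own size, smallest with smallest and so on up to largest with largest. Set the dies down rather than dropping them, and leave the pliers and the white pusher where they are.

Things in the scene. Friction and masses are not known exactly. Their poses are not given: they have to be found in the camera images.
- die_tiny: The smallest of 4 loose round steel dies: 20 mm diameter, 44 mm tall, about 70 g; grip the bright ring, 26 to 44 mm up. Origin: centre of underside, z up; yaw means nothing. The dies start upright in mixed order in a straight row, one in each 66 mm square compartment (70 mm pitch) of the fixed low white tray; tray floor 12 mm above the table, dividing battens 6 mm high.
- die_small: The second smallest of 4 loose round steel dies: 30 mm diameter, 44 mm tall, about 150 g; grip the bright ring, 26 to 44 mm up. Origin: centre of underside, z up; yaw means nothing. The dies start upright in mixed order in a straight row, one in each 66 mm square compartment (70 mm pitch) of the fixed low white tray; tray floor 12 mm above the table, dividing battens 6 mm high.
- die_medium: The second largest of 4 loose round steel dies: 40 mm diameter, 44 mm tall, about 260 g; grip the bright ring, 26 to 44 mm up. Origin: centre of underside, z up; yaw means nothing. The dies start upright in mixed order in a straight row, one in each 66 mm square compartment (70 mm pitch) of the fixed low white tray; tray floor 12 mm above the table, dividing battens 6 mm high.
- die_large: The largest of 4 loose round steel dies: 50 mm diameter, 44 mm tall, about 400 g; grip the bright ring, 26 to 44 mm up. Origin: centre of underside, z up; yaw means nothing. The dies start upright in mixed order in a straight row, one in each 66 mm square compartment (70 mm pitch) of the fixed low white tray; tray floor 12 mm above the table, dividing battens 6 mm high.
- punch_tiny: The smallest punch, partner of die_tiny: fixed steel mushroom, head 12 mm wide, 14 to 28 mm above origin. Origin: foot centre, 22 mm above table, on the fixed wooden rack's rear strip; 4 in mixed order, 70 mm pitch. Rack axes: z up, y along row, -x to the front (robot side). Its compartment: 66 mm square, empty, centred 84 mm along -x, floor 10 mm below origin, battens 6 mm high.
- punch_small: The second smallest punch, partner of die_small: fixed steel mushroom, head 22 mm wide, 14 to 28 mm above origin. Origin: foot centre, 22 mm above table, on the fixed wooden rack's rear strip; 4 in mixed order, 70 mm pitch. Rack axes: z up, y along row, -x to the front (robot side). Its compartment: 66 mm square, empty, centred 84 mm along -x, floor 10 mm below origin, battens 6 mm high.
- punch_medium: The second largest punch, partner of die_medium: fixed steel mushroom, head 32 mm wide, 14 to 28 mm above origin. Origin: foot centre, 22 mm above table, on the fixed wooden rack's rear strip; 4 in mixed order, 70 mm pitch. Rack axes: z up, y along row, -x to the front (robot side). Its compartment: 66 mm square, empty, centred 84 mm along -x, floor 10 mm below origin, battens 6 mm high.
- punch_large: The largest punch, partner of die_large: fixed steel mushroom, head 42 mm wide, 14 to 28 mm above origin. Origin: foot centre, 22 mm above table, on the fixed wooden rack's rear strip; 4 in mixed order, 70 mm pitch. Rack axes: z up, y along row, -x to the front (robot side). Its compartment: 66 mm square, empty, centred 84 mm along -x, floor 10 mm below origin, battens 6 mm high.
- pliers: Bystander: revolving hole-punch pliers with red handles lying loose on the table at the left end of the work, 240 mm long, 90 mm wide, 18 mm thick. Origin on the table under the pivot end of the handles, x towards the jaws.
- pusher: Bystander: white plastic hand pusher standing loose on the table at the right end of the work, 85 mm tall, foot 32 mm in diameter. Origin: centre of its foot.
Not all that is in view belongs to the job. What is shaped like the die_tiny but green is not meant.

How it is judged:
By the outcome, as a careful person would: the job done as asked, in the order asked, and still so for the second after the job is handed in, with the robot touching nothing.
It also fails if it takes over 102 s, if anything falls off the work surface, if the arm or the gripper's body presses on something with over 40 N, if the wrist force passes 120 N, or if a joint passes its speed limit or range.

### The arm

A 6-joint arm with a two-finger parallel gripper is mounted at the origin on the work surface. World frame = base frame: x ahead of the robot, y to its left, z up, the work surface at z = 0. Lengths are in mm, angles in rad, forces in N, time in s.
With the tool pointing down it reaches from about 275 to 850 mm from the base axis. Payload 19 kg.
Tool frame: the origin (TCP) lies midway between the tips of the shut fingers; the grasp point (between the pads) lies behind it (env.grip_point_offset is the z of the grasp point in the tool frame, in mm); z points along the fingers, y is the line along which they close (so a half turn about z gives the same grasp; the last joint's range is limited). The gripper opens to 85 mm and grips with 20 to 120 N. Pads are 22 mm wide; open, the fingers measure 114 mm over their backs; the gripper's body (76 mm by 85 mm) begins 54 mm behind the grasp point. The pads swing forward as they close: fully open they stand 13 mm farther back than shut.
Start: joints at [1.159, 0.15, 1.437, -0, 1.554, -0.134], TCP at [157.693, 552.922, 231.267] pointing down, gripper open.
Joint ranges: [-2.8, 2.8], [-0.68, 2.1], [0.12, 2.68], [-1.39, 4.53], [0.16, 2.79], [-2.81, 2.81]. Speed limits (rad/s): [1.89, 1.89, 2.22, 3.01, 3.01, 3.01].

### API

Orientations are given as a unit quaternion [x, y, z, w].
In Python, from bench import env gives the robot as it stands. The module is installed in compiled form; this text tells all that it offers.
- The arm moves only by the tool apply_moves, never from a script. Its arguments are lists of equal length, an entry for each row: "delta_pos": the shift along the tool's x, y, z each as a share of 80 mm, from -1 to 1, a list of three; "turn": the turn, a rotation vector about the tool's x, y, z each as a share of pi/2 rad, from -1 to 1, a list of three; "gripper": the opening, from -1 (shut) to 1 (fully open). In form: {"delta_pos": [[x, y, z], ...], "turn": [[wx, wy, wz], ...], "gripper": [gripper, ...]}. A call has exactly 8 rows; each row is the pose to reach, as a shift and turn from the pose commanded when the call began, along the tool's axes at that moment; what a row does not reach only later rows make up. A row lasts 1/12 s, in which the tool goes at most 41.7 mm and 7.16 degrees, less where a joint would pass 70% of its speed; a pose out of reach is approached as far as the arm can. A call with a number of a shift or a turn outside -1 to 1 is refused whole. A call with a gripper value outside its range is refused whole. The fingers move at their own pace and stop on an object; "grip_force" is the grip in N (left out, the last holds). Time passes only in rows, so rows that repeat a pose let the fingers close, or fill a call up. It gives the time, the measured TCP pose, the force, the opening and the grip force at its end, in the units of the state.
- env.get_obs(): the state, without advancing time (a new reading comes with each control period).
- env.camera(name): name is "scene" or "side" or "wrist"; returns a dict with "img" (384x512x3 uint8, red, green, blue), "fov_y" (degrees; the focal length in pixels is half the picture's height over the tangent of half this angle, whatever the lens; pixels are square), "cx", "cy" (the principal point, pixels), "position" and "attitude" of the camera in the world. Camera axes: x right, y down, z forward; pixel columns grow to the right and rows downward; lengths in mm; the calibration is good to about 2 mm. The wrist camera is an equidistant fisheye: a pixel r from the principal point sees the ray r / f radians off the axis. A picture is of the moment at which its call begins. There is no depth.
- env.finish_job(): hands the job in; it is judged then, once.
Trained networks look in the newest picture that a camera, given by its name, has taken for a name from the list of things; names that differ only in an ending like _2 or _b are one class to them, and where a whole thing is asked for, a point or a joint stands for the part that bears it (a point fixed in the world has none). Each returns a list of dicts, best first, with "p" (0 to 1); they miss things now and then, are a little off and sometimes report something else, mostly with a low value. They report only what shows in the picture. A call takes as long as a camera call. They do not tell look-alikes from the thing itself.
- env.find_in(camera, target): "at" ([column, row] in pixels, amid what is visible of it).
The state is a dict: "clock": time; "joint_positions": joint angles; "joint_vel": joint speeds; "joint_torque": joint torques, N m; "ee_pos": TCP position; "orientation": TCP orientation; "ft_force": force on the tool from outside, world axes, zero at the start; "ft_torque": the same for the moment, N m; "opening": finger opening in mm; "grip_force": force on a finger pad.
Only numpy, scipy, OpenCV 4.12 (cv2) and the standard library are available. Lean on these libraries where they do the work, as an engineer would, in place of code of your own. Each camera call takes 0.05 s, during which the arm holds its last target. There are 200 camera calls.

## Working session

There is one attempt and no reset: what is moved stays moved. The work goes in short steps, Python scripts to look and compute and a tool call to move; the robot and the scene stay as the last step left them, time stands still between calls to the robot, and variables do not carry over. Pictures are saved under pics/ and viewed, at most 14 in all, crops included, and the job is handed in when it is done.

Besides the shell and the picture viewer there is one more tool, called by a JSON object that holds its "api" and its "payload". apply_moves: Moves the arm, as the interface text tells. Its arguments: {"type":"object","properties":{"delta_pos":{"type":"array","items":{"type":"array","items":{"type":"number"}}},"turn":{"type":"array","items":{"type":"array","items":{"type":"number"}}},"gripper":{"type":"array","items":{"type":"number"}},"grip_force":{"type":"number"}},"required":["delta_pos","turn","gripper"]}

```bash
mkdir -p pics; cat > h.py <<'E'
import numpy as np, cv2
from scipy.spatial.transform import Rotation as R
from bench import env
def rot(a):
    a=np.array(a,float)
    return a if a.shape==(3,3) else R.from_quat(a).as_matrix()
def ray(c,uv,fish=False):
    h=c["img"].shape[0]; f=h/2/np.tan(np.radians(c["fov_y"])/2)
    d=np.array([uv[0]-c["cx"],uv[1]-c["cy"]])/f
    if fish:
        r=np.linalg.norm(d); v=np.array([*(d/r*np.sin(r)),np.cos(r)]) if r>1e-9 else np.array([0,0,1.])
    else: v=np.array([*d,1.])
    return np.array(c["position"]),rot(c["attitude"])@v
def onz(c,uv,z,fish=False):
    p,v=ray(c,uv,fish); return p+v*(z-p[2])/v[2]
def proj(c,P,fish=False):
    h=c["img"].shape[0]; f=h/2/np.tan(np.radians(c["fov_y"])/2)
    q=rot(c["attitude"]).T@(np.array(P,float)-np.array(c["position"]))
    if fish:
        r=np.linalg.norm(q[:2]); return q[:2]/r*np.arctan2(r,q[2])*f+[c["cx"],c["cy"]]
    return q[:2]/q[2]*f+[c["cx"],c["cy"]]
def save(n,img,s=1): cv2.imwrite("pics/"+n,cv2.resize(img[...,::-1],None,fx=s,fy=s,interpolation=cv2.INTER_CUBIC))
E
python3 - <<'E'
from h import *
print(env.get_obs(),env.grip_point_offset)
for n in ["scene","side","wrist"]:
    c=env.camera(n); print(n,c["fov_y"],c["cx"],c["cy"],c["position"],c["attitude"]); save(n+"0.png",c["img"],1.5)
    for t in ["tiny","small","medium","large"]:
        for k in ["die_","punch_"]:
            z=34 if k=="die_" else 43
            print(k+t,[(np.round(d["at"]).tolist(),round(d["p"],2),np.round(onz(c,d["at"],z,n=="wrist")).tolist()[:2]) for d in env.find_in(n,k+t)[:3]])
E
```

```text
{'clock': 0.0, 'joint_positions': array([ 1.15900263e+00,  1.50947856e-01,  1.43804179e+00, -4.20998555e-05,
        1.55383768e+00, -1.33991919e-01]), 'joint_vel': array([ 0.00113746, -0.00124624, -0.00084622,  0.00041166, -0.00042161,
       -0.00024714]), 'joint_torque': array([ 1.22546022e-03, -7.13033795e+01, -5.70893097e+01, -3.15653892e-05,
        8.71226366e-03,  4.87912473e-05]), 'ee_pos': array([157.60855062, 552.69839196, 230.69184879]), 'orientation': array([ 1.38454280e-01,  9.90368634e-01, -6.00163095e-04, -1.46115228e-04]), 'ft_force': array([-0.14216063, -0.79123174,  0.16943952]), 'ft_torque': array([ 0.00317177, -0.03773687,  0.04866139]), 'grip_force': 0.0, 'opening': 85.6424316658149} -18.700000000000003
scene 57.29234129834577 252.669615872018 189.5956596171967 [1089.86120943  434.62237062  902.99060758] [ 0.39763925  0.85828844 -0.29312755 -0.13892523]
die_tiny [([307.0, 270.0], 0.59, [685.0, 287.0]), ([275.0, 214.0], 0.49, [597.0, 113.0]), ([178.0, 119.0], 0.43, [496.0, -422.0])]
punch_tiny []
die_small [([291.0, 222.0], 0.72, [590.0, 167.0])]
punch_small [([1
[... 572 characters left out ...]
-283.0])]
die_small [([219.0, 234.0], 0.79, [579.0, 176.0])]
punch_small [([193.0, 280.0], 0.39, [558.0, 317.0])]
die_medium [([193.0, 278.0], 0.68, [564.0, 307.0]), ([228.0, 214.0], 0.51, [594.0, 109.0])]
punch_medium [([269.0, 169.0], 0.61, [576.0, -80.0]), ([219.0, 231.0], 0.53, [580.0, 174.0])]
die_large [([225.0, 212.0], 0.96, [602.0, 108.0])]
punch_large [([217.0, 232.0], 0.21, [582.0, 179.0])]
wrist 65.70646984690485 253.95627116918882 189.2526912741201 [ 88.81151433 573.10020321 374.41500267] [0.79009571 0.59637254 0.08564932 0.1129281 ]
die_tiny [([120.0, 366.0], 0.5, [450.0, 209.0])]
punch_tiny []
die_small []
punch_small []
die_medium []
punch_medium []
die_large []
punch_large []
```

View pics/scene0.png

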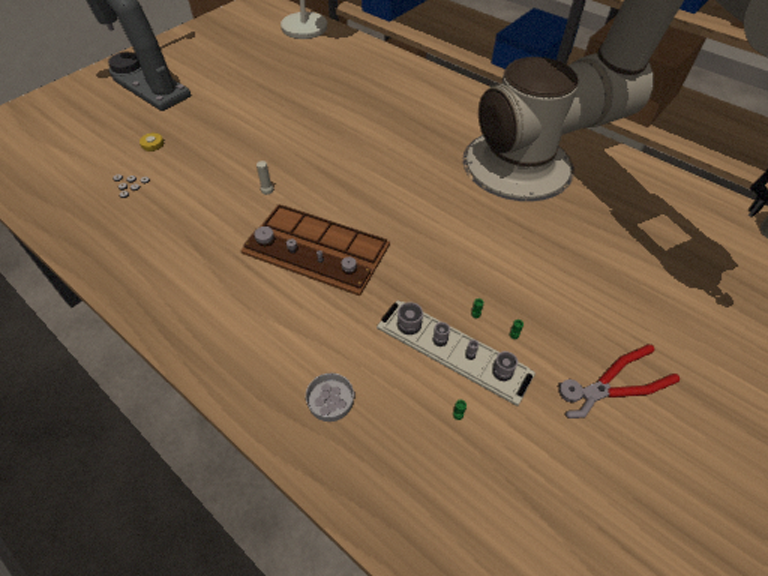

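View pics/side0.png

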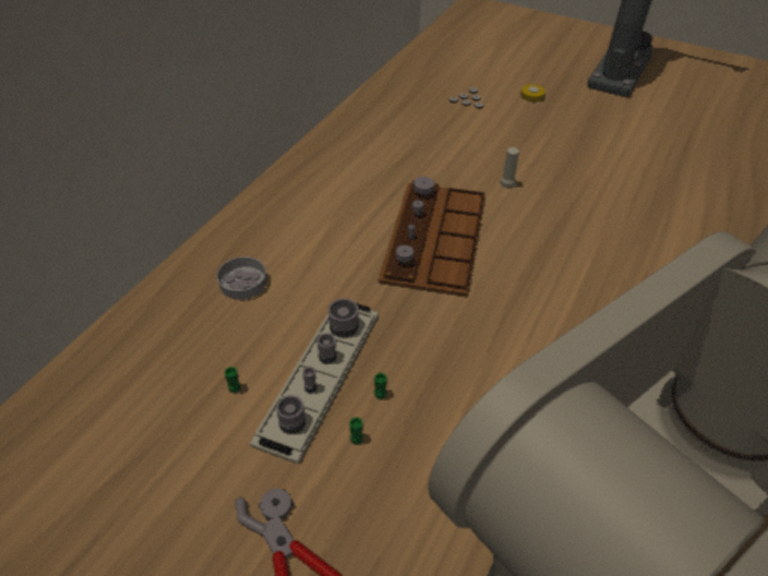

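The scene picture shows the tray dies, from −y to +y, as large (409,318), small (441,332), tiny (471,349) and medium (505,365). The rack punches look to be in the same order: large (263,236), small (291,245), tiny (319,256) and medium (349,265). The side view agrees. I'll check the sizes and positions in crops.

```bash
python3 - <<'E'
from h import *
a=env.camera("scene")["img"]; b=env.camera("side")["img"]
def cr(i,x0,y0,w,h,s=4):
    o=cv2.resize(i[y0:y0+h,x0:x0+w],None,fx=s,fy=s,interpolation=cv2.INTER_CUBIC)
    for k in range(0,w,10):
        cv2.line(o,(k*s,0),(k*s,5 if (x0+k)%50 else 14),(255,255,0),1)
    for k in range(0,h,10):
        cv2.line(o,(0,k*s),(5 if (y0+k)%50 else 14,k*s),(255,255,0),1)
    return o
save("c1.png",np.vstack([cr(a,250,190,110,75),cr(a,155,130,110,70)]))
save("c2.png",np.hstack([cr(b,160,195,95,115),cr(b,250,110,80,115)]))
E
```

```text
(no output)
```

View pics/c1.png

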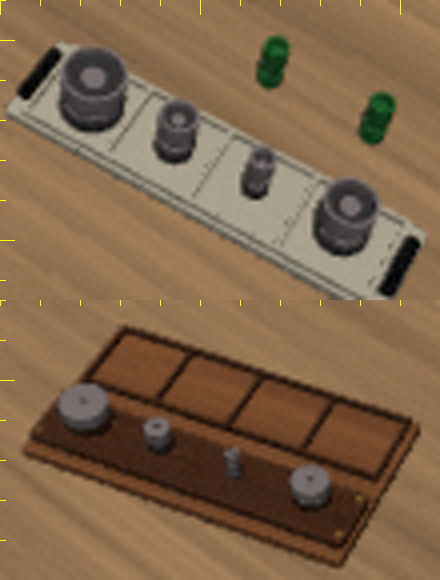

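View pics/c2.png

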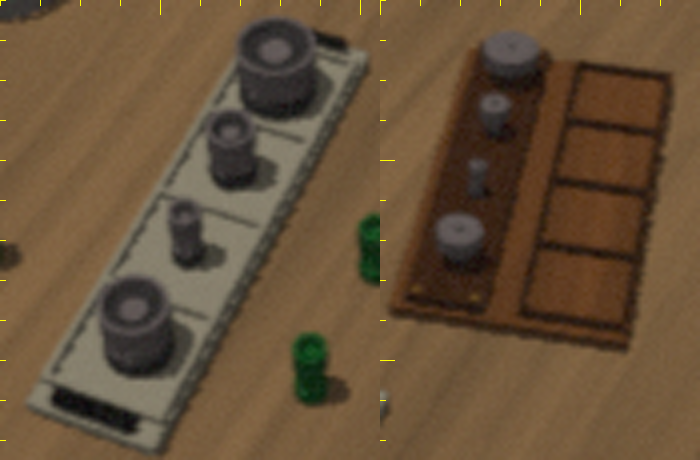

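The crops confirm it. In both views the order from −y to +y is large, small, tiny, medium, for dies and punches alike, and the compartments are empty. Next is the metric fit from the top-face centres.

```bash
python3 - <<'E'
from h import *
from scipy.optimize import least_squares
S=env.camera("scene");D=env.camera("side")
dS=[(273.5,208.75),(294.75,219.75),(315.5,229.25),(337.5,241)]; dD=[(228.75,206.75),(217.75,226.75),(206.25,247.25),(193.75,270)]
pS=[(175.75,155.5),(194.25,162),(213.5,168.75),(232.75,175)]; pD=[(282.75,122.5),(278.75,135.5),(274.75,151.25),(269.75,167.25)]
for n,a,b,z in [("die",dS,dD,56),("punch",pS,pD,50)]:
    A=np.array([onz(S,u,z)[:2] for u in a]);B=np.array([onz(D,u,z)[:2] for u in b])
    print(n,A.round(1).tolist(),B.round(1).tolist())
    def f(q):
        P=[q[:2]+70*(i-1.5)*np.array([np.cos(q[2]),np.sin(q[2])]) for i in range(4)]
        return np.concatenate([proj(S,[*p,z])-u for p,u in zip(P,a)]+[proj(D,[*p,z])-u for p,u in zip(P,b)])
    r=least_squares(f,[*A.mean(0),1.6]);q=r.x
    print(q.round(3),r.fun.round(1))
    P=np.array([q[:2]+70*(i-1.5)*np.array([np.cos(q[2]),np.sin(q[2])]) for i in range(4)]);print(P.round(1).tolist())
    if n=="punch":
        fr=-np.array([np.sin(q[2]),-np.cos(q[2])]); print("comp",(P+84*fr).round(1).tolist(), [proj(D,[*p,12]).round().tolist() for p in P+84*fr])
E
```

```text
die [[598.7, 105.7], [589.4, 175.7], [577.3, 238.8], [569.5, 305.9]] [[592.7, 104.4], [582.7, 172.2], [573.7, 236.4], [564.1, 301.7]]
[580.119 203.964   1.722] [-0.9 -1.6 -1.  -2.1  0.4 -0.6  1.6 -0.9 -0.3 -1.6 -0.3 -1.2 -0.9  0.5
 -1.7  2. ]
[[595.9, 100.2], [585.4, 169.4], [574.9, 238.6], [564.3, 307.8]]
punch [[636.4, -276.5], [616.9, -208.8], [597.2, -140.5], [576.5, -75.6]] [[629.2, -276.5], [612.0, -214.2], [590.6, -145.2], [572.6, -78.9]]
[ 603.065 -178.015    1.857] [ 0.4 -0.9  0.3 -1.1 -0.  -1.3  0.3 -0.8 -0.7 -0.7 -0.7  0.4 -1.  -0.1
 -0.6  0.3]
[[632.7, -278.8], [612.9, -211.6], [593.2, -144.4], [573.5, -77.3]]
comp [[552.1, -302.4], [532.3, -235.3], [512.6, -168.1], [492.9, -101.0]] [[309.0, 135.0], [306.0, 150.0], [302.0, 166.0], [299.0, 182.0]]
```

```bash
cat > plan.py <<'E'
import sys
from h import *
def plan(x,y,z,yaw,start=None):
    """yaw = world angle of tool y; prints per-call totals [dx,dy,dz] (of 80) and turn z (of pi/2)"""
    if start is None:
        o=env.get_obs(); m=rot(o["orientation"]); p=np.array(o["ee_pos"]); a=np.arctan2(m[1,1],m[0,1])
        print("now",p.round(1),"yaw",round(a,3),"tilt",m[:,2].round(3))
    else: p=np.array(start[:3],float); a=start[3]
    d=(yaw-a+np.pi/2)%np.pi-np.pi/2
    for n in range(1,15):
        q=p.copy(); b=a; out=[]; ok=True
        for k in range(n):
            st=(np.array([x,y,z])-q)/(n-k)
            tx=np.array([-np.sin(b),np.cos(b),0]); ty=np.array([np.cos(b),np.sin(b),0])
            s=np.array([st@tx,st@ty,-st[2]])/80
            ok&=np.abs(s).max()<=1; out.append((s.round(3).tolist(),round(-d/n/(np.pi/2),3)))
            q+=st; b+=d/n
        if ok and abs(d/n)<.9: break
    for s in out: print(s)
    return [x,y,z,b]
if __name__=="__main__": plan(*map(float,sys.argv[1:5]))
E
python3 plan.py 566.8 303.8 160 0.151
```

```text
now [157.7 552.9 231.2] yaw 1.293 tilt [-0. -0. -1.]
([-0.962, -0.265, 0.148], np.float64(0.121))
([-0.995, -0.079, 0.148], np.float64(0.121))
([-0.992, 0.111, 0.148], np.float64(0.121))
([-0.953, 0.297, 0.148], np.float64(0.121))
([-0.879, 0.472, 0.148], np.float64(0.121))
([-0.774, 0.629, 0.148], np.float64(0.121))
```

{"api": "apply_moves", "payload": {"delta_pos": [[-0.12, -0.033, 0.019], [-0.24, -0.066, 0.037], [-0.36, -0.1, 0.056], [-0.48, -0.133, 0.074], [-0.6, -0.166, 0.093], [-0.72, -0.2, 0.111], [-0.84, -0.232, 0.13], [-0.96, -0.265, 0.148]], "turn": [[0, 0, 0.015], [0, 0, 0.03], [0, 0, 0.045], [0, 0, 0.06], [0, 0, 0.075], [0, 0, 0.09], [0, 0, 0.106], [0, 0, 0.121]], "gripper": [1, 1, 1, 1, 1, 1, 1, 1], "grip_force": 40}}

```text
clock: 2.22
ee_pos: [226.7, 510.8, 219.3]
orientation: [0.233, 0.972, -0.0, -0.0]
ft_force: [-0.4, 0.2, 0.2]
opening: 85.3
grip_force: 0.0
```

{"api": "apply_moves", "payload": {"delta_pos": [[-0.124, -0.01, 0.019], [-0.248, -0.02, 0.037], [-0.373, -0.03, 0.056], [-0.497, -0.04, 0.074], [-0.62, -0.05, 0.093], [-0.746, -0.06, 0.111], [-0.87, -0.07, 0.13], [-0.995, -0.08, 0.148]], "turn": [[0, 0, 0.015], [0, 0, 0.03], [0, 0, 0.045], [0, 0, 0.06], [0, 0, 0.075], [0, 0, 0.09], [0, 0, 0.106], [0, 0, 0.121]], "gripper": [1, 1, 1, 1, 1, 1, 1, 1]}}

```text
clock: 2.88
ee_pos: [294.7, 469.3, 207.4]
orientation: [0.324, 0.946, -0.0, -0.0]
ft_force: [-1.3, -0.6, -0.2]
opening: 85.1
grip_force: 0.0
```

{"api": "apply_moves", "payload": {"delta_pos": [[-0.124, 0.014, 0.019], [-0.248, 0.028, 0.037], [-0.373, 0.042, 0.056], [-0.497, 0.056, 0.074], [-0.62, 0.07, 0.093], [-0.746, 0.083, 0.111], [-0.87, 0.097, 0.13], [-0.992, 0.111, 0.148]], "turn": [[0, 0, 0.015], [0, 0, 0.03], [0, 0, 0.045], [0, 0, 0.06], [0, 0, 0.075], [0, 0, 0.09], [0, 0, 0.106], [0, 0, 0.121]], "gripper": [1, 1, 1, 1, 1, 1, 1, 1]}}

```text
clock: 3.55
ee_pos: [363.0, 427.8, 195.6]
orientation: [0.413, 0.911, -0.0, -0.0]
ft_force: [0.4, 0.3, -0.5]
opening: 85.5
grip_force: 0.0
```

{"api": "apply_moves", "payload": {"delta_pos": [[-0.12, 0.037, 0.019], [-0.238, 0.074, 0.037], [-0.357, 0.111, 0.056], [-0.476, 0.149, 0.074], [-0.595, 0.186, 0.093], [-0.715, 0.223, 0.111], [-0.834, 0.26, 0.13], [-0.953, 0.297, 0.148]], "turn": [[0, 0, 0.015], [0, 0, 0.03], [0, 0, 0.045], [0, 0, 0.06], [0, 0, 0.075], [0, 0, 0.09], [0, 0, 0.106], [0, 0, 0.121]], "gripper": [1, 1, 1, 1, 1, 1, 1, 1]}}

```text
clock: 4.22
ee_pos: [431.2, 386.4, 183.7]
orientation: [0.497, 0.868, -0.0, -0.0]
ft_force: [0.7, -0.0, -0.0]
opening: 85.4
grip_force: 0.0
```

{"api": "apply_moves", "payload": {"delta_pos": [[-0.11, 0.059, 0.019], [-0.22, 0.118, 0.037], [-0.33, 0.177, 0.056], [-0.44, 0.236, 0.074], [-0.55, 0.295, 0.093], [-0.66, 0.354, 0.111], [-0.77, 0.413, 0.13], [-0.879, 0.472, 0.148]], "turn": [[0, 0, 0.015], [0, 0, 0.03], [0, 0, 0.045], [0, 0, 0.06], [0, 0, 0.075], [0, 0, 0.09], [0, 0, 0.106], [0, 0, 0.121]], "gripper": [1, 1, 1, 1, 1, 1, 1, 1]}}

```text
clock: 4.88
ee_pos: [499.5, 345.0, 171.9]
orientation: [0.577, 0.817, -0.0, -0.0]
ft_force: [-0.9, 0.2, 0.3]
opening: 85.5
grip_force: 0.0
```

{"api": "apply_moves", "payload": {"delta_pos": [[-0.11, 0.09, 0.019], [-0.22, 0.18, 0.037], [-0.33, 0.27, 0.056], [-0.44, 0.36, 0.074], [-0.55, 0.45, 0.093], [-0.66, 0.54, 0.111], [-0.774, 0.629, 0.148], [-0.774, 0.629, 0.148]], "turn": [[0, 0, 0.015], [0, 0, 0.03], [0, 0, 0.045], [0, 0, 0.06], [0, 0, 0.075], [0, 0, 0.09], [0, 0, 0.121], [0, 0, 0.121]], "gripper": [1, 1, 1, 1, 1, 1, 1, 1]}}

```text
clock: 5.55
ee_pos: [568.5, 302.6, 159.4]
orientation: [0.653, 0.757, -0.0, 0.0]
ft_force: [-0.2, 0.5, 0.0]
opening: 85.5
grip_force: 0.0
```

```bash
python3 - <<'E'
from h import *
o=env.get_obs();print(o["ee_pos"],o["clock"],o["opening"],o["joint_positions"].round(2))
c=env.camera("wrist");print(c["position"]);save("w1.png",c["img"],1.5)
for t in ["tiny","small","medium","large"]:
    print(t,[(np.round(d["at"]).tolist(),round(d["p"],2),np.round(onz(c,d["at"],36,True)).tolist()[:2]) for d in env.find_in("wrist","die_"+t)[:3]])
for P in [[595.7,105,56],[586,174,56],[575.5,237.6,56],[566.8,303.8,56]]: print((proj(c,P,True)*1.5).round())
E
```

```text
[568.46896261 302.63091246 159.36866601] 5.55 85.52622097634902 [ 0.37  0.33  1.37 -0.    1.45  0.22]
[557.87598068 373.99967271 302.47622563]
tiny [([155.0, 190.0], 0.91, [474.0, 281.0]), ([252.0, 245.0], 0.9, [576.0, 239.0]), ([366.0, 210.0], 0.83, [684.0, 292.0])]
small [([253.0, 301.0], 0.87, [587.0, 170.0])]
medium [([250.0, 186.0], 0.68, [565.0, 300.0])]
large [([253.0, 321.0], 0.47, [591.0, 139.0])]
[378. 529.]
[379. 463.]
[377. 384.]
[379. 282.]
```

View pics/w1.png

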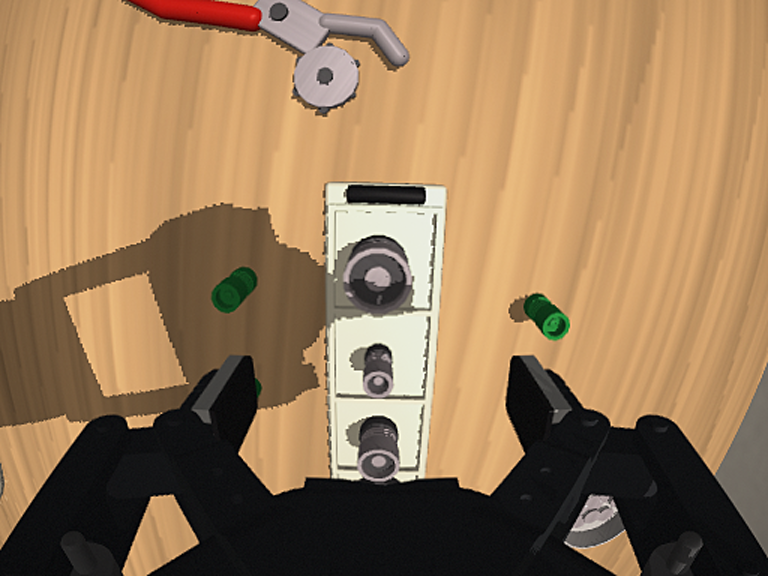

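The wrist view shows the medium die's top centre at (378,279), tiny at (378,382) and small at (379,461), all within about 2 mm of the fit. The large die is hidden behind the gripper. I'll descend on the medium die.

```bash
python3 - <<'E'
from plan import *
s=plan(566.5,305.3,24,0.151)
print("lift");s=plan(566.5,305.3,100,.151,s)
print("carry");s=plan(492.9,-101,100,.286,s)
E
```

```text
now [566.6 304.4 160.5] yaw 0.154 tilt [ 0.  0. -1.]
([0.006, 0.001, 0.853], np.float64(0.001))
([0.006, 0.001, 0.853], np.float64(0.001))
lift
([0.0, 0.0, -0.95], np.float64(-0.0))
carry
([-0.977, -0.335, -0.0], np.float64(-0.017))
([-0.967, -0.361, -0.0], np.float64(-0.017))
([-0.957, -0.387, -0.0], np.float64(-0.017))
([-0.946, -0.413, -0.0], np.float64(-0.017))
([-0.935, -0.438, -0.0], np.float64(-0.017))
```

{"api": "apply_moves", "payload": {"delta_pos": [[0.006, 0, 0.1], [0.012, 0, 0.21], [0.012, 0, 0.32], [0.012, 0, 0.43], [0.012, 0, 0.54], [0.012, 0, 0.65], [0.012, 0, 0.75], [0.012, 0, 0.853]], "turn": [[0, 0, 0], [0, 0, 0], [0, 0, 0], [0, 0, 0], [0, 0, 0], [0, 0, 0], [0, 0, 0], [0, 0, 0]], "gripper": [1, 1, 1, 1, 1, 1, 1, 1]}}

```text
clock: 6.47
ee_pos: [566.6, 305.0, 91.0]
orientation: [0.651, 0.759, -0.0, -0.0]
ft_force: [0.8, 0.4, -0.2]
opening: 85.0
grip_force: 0.0
```

{"api": "apply_moves", "payload": {"delta_pos": [[0, 0, 0.12], [0, 0, 0.24], [0, 0, 0.36], [0, 0, 0.48], [0, 0, 0.6], [0, 0, 0.72], [0, 0, 0.8], [0, 0, 0.853]], "turn": [[0, 0, 0], [0, 0, 0], [0, 0, 0], [0, 0, 0], [0, 0, 0], [0, 0, 0], [0, 0, 0], [0, 0, 0]], "gripper": [1, 1, 1, 1, 1, 1, 1, 1]}}

```text
clock: 7.13
ee_pos: [566.4, 304.9, 22.6]
orientation: [0.651, 0.759, -0.0, -0.0]
ft_force: [-0.5, -0.2, 0.2]
opening: 85.2
grip_force: 0.0
```

{"api": "apply_moves", "payload": {"delta_pos": [[0, 0, 0], [0, 0, 0], [0, 0, 0], [0, 0, 0], [0, 0, 0], [0, 0, 0], [0, 0, 0], [0, 0, 0]], "turn": [[0, 0, 0], [0, 0, 0], [0, 0, 0], [0, 0, 0], [0, 0, 0], [0, 0, 0], [0, 0, 0], [0, 0, 0]], "gripper": [0.5, 0.3, 0.2, 0.1, 0, -0.2, -0.4, -0.4]}}

```text
clock: 7.8
ee_pos: [566.8, 305.1, 24.4]
orientation: [0.651, 0.759, 0.0, 0.0]
ft_force: [-1.2, 0.0, 6.3]
opening: 38.6
grip_force: 40.0
```

```bash
python3 - <<'E'
from h import *
o=env.get_obs();print(o["ee_pos"],o["clock"],o["opening"],o["grip_force"],o["ft_force"])
c=env.camera("wrist");save("w2.png",c["img"],1.2)
E
```

```text
[566.83233635 305.0741871   24.35678661] 7.8 38.628400396039154 39.962677359580994 [-1.220054    0.02985911  6.33061773]
```

View pics/w2.png

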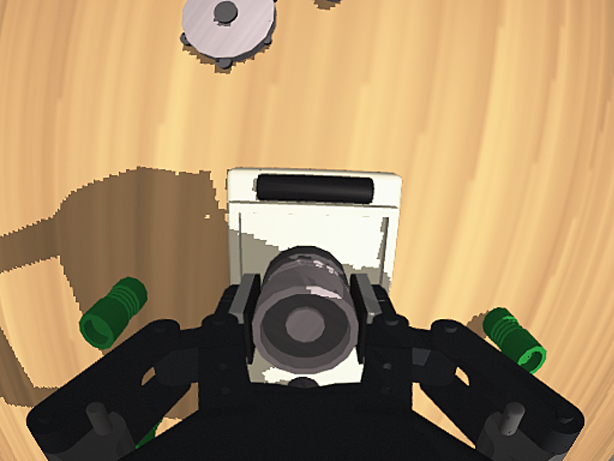

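The pads hold the die's bright ring, with the die centred near (305,325) and opening 38.6 mm. Lifting.

{"api": "apply_moves", "payload": {"delta_pos": [[0, 0, -0.06], [0, 0, -0.18], [0, 0, -0.31], [0, 0, -0.45], [0, 0, -0.6], [0, 0, -0.75], [0, 0, -0.88], [0, 0, -0.95]], "turn": [[0, 0, 0], [0, 0, 0], [0, 0, 0], [0, 0, 0], [0, 0, 0], [0, 0, 0], [0, 0, 0], [0, 0, 0]], "gripper": [-0.4, -0.4, -0.4, -0.4, -0.4, -0.4, -0.4, -0.4]}}

```text
clock: 8.52
ee_pos: [567.2, 305.2, 102.0]
orientation: [0.651, 0.759, 0.001, 0.001]
ft_force: [0.4, -0.3, -3.9]
opening: 38.6
grip_force: 40.5
```

{"api": "apply_moves", "payload": {"delta_pos": [[-0.1, -0.034, 0], [-0.22, -0.075, 0], [-0.34, -0.117, 0], [-0.46, -0.158, 0], [-0.59, -0.202, 0], [-0.72, -0.247, 0], [-0.85, -0.291, 0], [-0.977, -0.335, 0]], "turn": [[0, 0, -0.002], [0, 0, -0.004], [0, 0, -0.006], [0, 0, -0.009], [0, 0, -0.011], [0, 0, -0.013], [0, 0, -0.015], [0, 0, -0.017]], "gripper": [-0.4, -0.4, -0.4, -0.4, -0.4, -0.4, -0.4, -0.4]}}

```text
clock: 9.18
ee_pos: [551.8, 222.4, 99.7]
orientation: [0.641, 0.768, -0.0, -0.0]
ft_force: [0.1, -0.3, -1.8]
opening: 38.7
grip_force: 40.6
```

{"api": "apply_moves", "payload": {"delta_pos": [[-0.12, -0.045, 0], [-0.24, -0.09, 0], [-0.36, -0.135, 0], [-0.48, -0.18, 0], [-0.6, -0.225, 0], [-0.72, -0.27, 0], [-0.85, -0.316, 0], [-0.967, -0.361, 0]], "turn": [[0, 0, -0.002], [0, 0, -0.004], [0, 0, -0.006], [0, 0, -0.009], [0, 0, -0.011], [0, 0, -0.013], [0, 0, -0.015], [0, 0, -0.017]], "gripper": [-0.4, -0.4, -0.4, -0.4, -0.4, -0.4, -0.4, -0.4]}}

```text
clock: 9.85
ee_pos: [537.2, 141.3, 99.8]
orientation: [0.631, 0.776, -0.0, 0.0]
ft_force: [0.4, -0.4, -2.0]
opening: 38.8
grip_force: 40.6
```

{"api": "apply_moves", "payload": {"delta_pos": [[-0.12, -0.048, 0], [-0.24, -0.097, 0], [-0.36, -0.145, 0], [-0.48, -0.194, 0], [-0.6, -0.242, 0], [-0.72, -0.291, 0], [-0.84, -0.339, 0], [-0.957, -0.387, 0]], "turn": [[0, 0, -0.002], [0, 0, -0.004], [0, 0, -0.006], [0, 0, -0.009], [0, 0, -0.011], [0, 0, -0.013], [0, 0, -0.015], [0, 0, -0.017]], "gripper": [-0.4, -0.4, -0.4, -0.4, -0.4, -0.4, -0.4, -0.4]}}

```text
clock: 10.52
ee_pos: [522.6, 60.1, 99.8]
orientation: [0.62, 0.784, -0.0, 0.0]
ft_force: [-0.1, 0.4, -2.6]
opening: 38.9
grip_force: 40.6
```

{"api": "apply_moves", "payload": {"delta_pos": [[-0.12, -0.052, 0], [-0.24, -0.103, 0], [-0.36, -0.155, 0], [-0.48, -0.207, 0], [-0.6, -0.258, 0], [-0.72, -0.31, 0], [-0.84, -0.362, 0], [-0.946, -0.413, 0]], "turn": [[0, 0, -0.002], [0, 0, -0.004], [0, 0, -0.006], [0, 0, -0.009], [0, 0, -0.011], [0, 0, -0.013], [0, 0, -0.015], [0, 0, -0.017]], "gripper": [-0.4, -0.4, -0.4, -0.4, -0.4, -0.4, -0.4, -0.4]}}

```text
clock: 11.18
ee_pos: [507.9, -21.2, 99.8]
orientation: [0.61, 0.793, -0.0, 0.0]
ft_force: [1.2, 0.6, -2.7]
opening: 38.8
grip_force: 40.6
```

{"api": "apply_moves", "payload": {"delta_pos": [[-0.12, -0.055, 0], [-0.24, -0.11, 0], [-0.37, -0.17, 0], [-0.5, -0.23, 0], [-0.63, -0.295, 0], [-0.76, -0.356, 0], [-0.88, -0.41, 0], [-0.935, -0.438, 0]], "turn": [[0, 0, -0.002], [0, 0, -0.004], [0, 0, -0.006], [0, 0, -0.009], [0, 0, -0.011], [0, 0, -0.013], [0, 0, -0.015], [0, 0, -0.017]], "gripper": [-0.4, -0.4, -0.4, -0.4, -0.4, -0.4, -0.4, -0.4]}}

```text
clock: 11.85
ee_pos: [493.2, -102.8, 99.8]
orientation: [0.599, 0.801, -0.0, 0.0]
ft_force: [-0.4, 0.8, -2.5]
opening: 39.1
grip_force: 40.6
```

```bash
python3 - <<'E'
from plan import *
o=env.get_obs();print(o["clock"],o["opening"],o["grip_force"],o["ft_force"])
c=env.camera("wrist");save("w3.png",c["img"],1.2)
d=env.camera("side")["img"][100:250,220:360]; save("s3.png",d,4)
s=plan(492.9,-101,25,.286)
E
```

```text
11.85 39.06393347862546 40.56929290294647 [-0.36566302  0.81595583 -2.51210128]
now [ 493.3 -102.2   99.8] yaw 0.285 tilt [-0. -0. -1.]
([0.016, -0.0, 0.935], np.float64(-0.001))
```

View pics/w3.png

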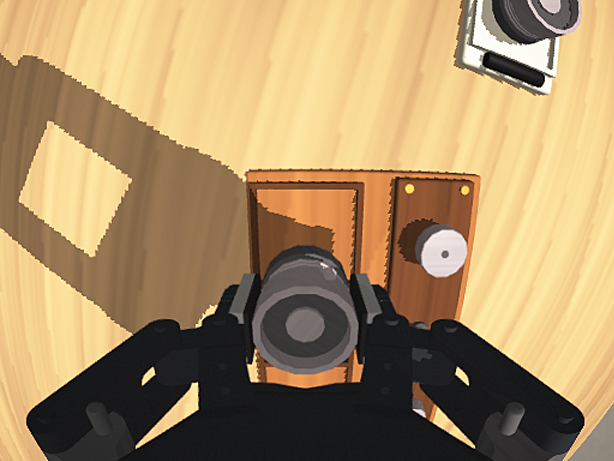

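The wrist view shows the die held upright over the compartment nearest the medium punch (440,250), centred between the battens. Setting it down.

{"api": "apply_moves", "payload": {"delta_pos": [[0.008, 0, 0.14], [0.016, 0, 0.3], [0.016, 0, 0.46], [0.016, 0, 0.62], [0.016, 0, 0.76], [0.016, 0, 0.86], [0.016, 0, 0.91], [0.016, 0, 0.938]], "turn": [[0, 0, 0], [0, 0, 0], [0, 0, 0], [0, 0, 0], [0, 0, 0], [0, 0, 0], [0, 0, 0], [0, 0, 0]], "gripper": [-0.4, -0.4, -0.4, -0.4, -0.4, -0.4, -0.4, -0.4]}}

```text
clock: 12.62
ee_pos: [492.9, -99.9, 24.2]
orientation: [0.599, 0.801, -0.0, -0.0]
ft_force: [-12.2, 4.3, 30.5]
opening: 38.9
grip_force: 43.3
```

{"api": "apply_moves", "payload": {"delta_pos": [[0, 0, 0], [0, 0, 0.006], [0, 0, 0.006], [0, 0, 0.006], [0, 0, 0.006], [0, 0, 0.006], [0, 0, 0.006], [0, 0, 0.006]], "turn": [[0, 0, 0], [0, 0, 0], [0, 0, 0], [0, 0, 0], [0, 0, 0], [0, 0, 0], [0, 0, 0], [0, 0, 0]], "gripper": [-0.4, -0.4, -0.4, 0, 0.2, 0.5, 0.5, 0.5]}}

```text
clock: 13.28
ee_pos: [493.1, -100.2, 24.4]
orientation: [0.599, 0.801, -0.0, 0.0]
ft_force: [-0.0, -0.3, 0.6]
opening: 64.1
grip_force: 0.0
```

{"api": "apply_moves", "payload": {"delta_pos": [[0, 0, 0], [0, 0, -0.1], [0, 0, -0.25], [0, 0, -0.4], [0, 0, -0.58], [0, 0, -0.75], [0, 0, -0.88], [0, 0, -0.95]], "turn": [[0, 0, 0], [0, 0, 0], [0, 0, 0], [0, 0, 0], [0, 0, 0], [0, 0, 0], [0, 0, 0], [0, 0, 0]], "gripper": [0.5, 0.5, 0.5, 0.5, 0.5, 0.5, 0.5, 0.5]}}

```text
clock: 13.95
ee_pos: [493.5, -100.3, 102.0]
orientation: [0.599, 0.801, 0.0, 0.001]
ft_force: [-0.2, 0.4, 0.0]
opening: 64.1
grip_force: 0.0
```

```bash
python3 - <<'E'
from plan import *
o=env.get_obs();print(o["clock"],o["opening"])
c=env.camera("wrist");save("w4.png",c["img"],1.2)
s=plan(576,238.8,100,.151)
print(proj(c,[492.9,-101,56],True)*1.2)
E
```

```text
13.95 64.11310320627717
now [ 493.7 -100.4  102.3] yaw 0.286 tilt [ 0.002 -0.001 -1.   ]
([0.944, 0.546, 0.007], np.float64(0.022))
([0.962, 0.514, 0.007], np.float64(0.022))
([0.979, 0.481, 0.007], np.float64(0.022))
([0.995, 0.448, 0.007], np.float64(0.022))
[303.24070773 256.29650876]
```

View pics/w4.png

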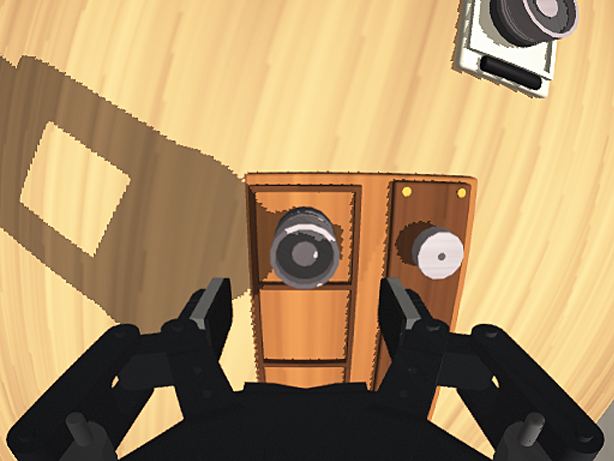

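The medium die stands free in its compartment, top at (303,253) against a predicted (303,256). Next is the tiny die.

{"api": "apply_moves", "payload": {"delta_pos": [[0.09, 0.052, 0], [0.21, 0.12, 0], [0.33, 0.19, 0], [0.45, 0.26, 0], [0.57, 0.33, 0], [0.69, 0.4, 0], [0.82, 0.474, 0], [0.944, 0.546, 0]], "turn": [[0, 0, 0.003], [0, 0, 0.006], [0, 0, 0.009], [0, 0, 0.011], [0, 0, 0.014], [0, 0, 0.017], [0, 0, 0.02], [0, 0, 0.022]], "gripper": [0.2, 0.2, 0.2, 0.2, 0.2, 0.2, 0.2, 0.2]}}

```text
clock: 14.67
ee_pos: [513.3, -14.2, 99.3]
orientation: [0.613, 0.79, -0.0, -0.001]
ft_force: [-0.0, 0.4, -0.7]
opening: 51.3
grip_force: 0.0
```

{"api": "apply_moves", "payload": {"delta_pos": [[0.12, 0.064, 0], [0.24, 0.128, 0], [0.36, 0.192, 0], [0.48, 0.256, 0], [0.6, 0.32, 0], [0.72, 0.385, 0], [0.84, 0.449, 0], [0.962, 0.514, 0]], "turn": [[0, 0, 0.003], [0, 0, 0.006], [0, 0, 0.009], [0, 0, 0.011], [0, 0, 0.014], [0, 0, 0.017], [0, 0, 0.02], [0, 0, 0.022]], "gripper": [0.2, 0.2, 0.2, 0.2, 0.2, 0.2, 0.2, 0.2]}}

```text
clock: 15.33
ee_pos: [534.2, 70.5, 99.8]
orientation: [0.627, 0.779, -0.0, -0.0]
ft_force: [0.5, -0.4, 0.1]
opening: 51.1
grip_force: 0.0
```

{"api": "apply_moves", "payload": {"delta_pos": [[0.12, 0.059, 0], [0.24, 0.118, 0], [0.37, 0.181, 0], [0.49, 0.24, 0], [0.61, 0.3, 0], [0.73, 0.36, 0], [0.86, 0.422, 0], [0.979, 0.481, 0]], "turn": [[0, 0, 0.003], [0, 0, 0.006], [0, 0, 0.009], [0, 0, 0.011], [0, 0, 0.014], [0, 0, 0.017], [0, 0, 0.02], [0, 0, 0.022]], "gripper": [0.2, 0.2, 0.2, 0.2, 0.2, 0.2, 0.2, 0.2]}}

```text
clock: 16.0
ee_pos: [555.2, 155.3, 100.2]
orientation: [0.64, 0.768, -0.0, -0.0]
ft_force: [-0.3, 0.8, 0.1]
opening: 51.3
grip_force: 0.0
```

{"api": "apply_moves", "payload": {"delta_pos": [[0.13, 0.058, 0], [0.27, 0.121, 0], [0.42, 0.189, 0], [0.57, 0.257, 0], [0.72, 0.324, 0], [0.86, 0.387, 0], [0.96, 0.432, 0], [0.995, 0.448, 0]], "turn": [[0, 0, 0.003], [0, 0, 0.006], [0, 0, 0.009], [0, 0, 0.011], [0, 0, 0.014], [0, 0, 0.017], [0, 0, 0.02], [0, 0, 0.022]], "gripper": [0.2, 0.2, 0.2, 0.2, 0.2, 0.2, 0.2, 0.2]}}

```text
clock: 16.67
ee_pos: [576.0, 240.4, 100.1]
orientation: [0.653, 0.758, -0.0, -0.0]
ft_force: [0.1, 0.2, -0.3]
opening: 51.5
grip_force: 0.0
```

```bash
python3 - <<'E'
from plan import *
c=env.camera("wrist");save("w5.png",c["img"],1.2)
for P in [[596,105,56],[586,175,56],[576,238.8,56]]: print((proj(c,P,True)*1.2).round())
s=plan(576,238.8,26.5,.151)
E
```

```text
[305. 425.]
[305. 353.]
[304. 259.]
now [575.9 240.1 100.1] yaw 0.148 tilt [-0. -0. -1.]
([-0.017, -0.002, 0.919], np.float64(-0.002))
```

View pics/w5.png

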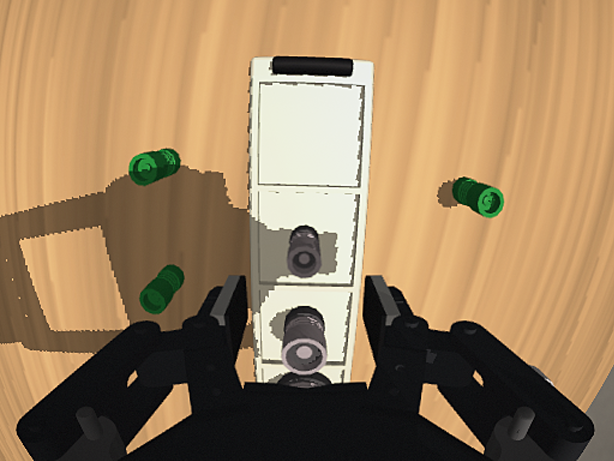

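The tiny die's top is at (304,258) against a predicted (304,259). I'll descend, grip and lift.

{"api": "apply_moves", "payload": {"delta_pos": [[-0.017, 0, 0.08], [-0.017, 0, 0.2], [-0.017, 0, 0.35], [-0.017, 0, 0.5], [-0.017, 0, 0.65], [-0.017, 0, 0.79], [-0.017, 0, 0.88], [-0.017, 0, 0.919]], "turn": [[0, 0, 0], [0, 0, 0], [0, 0, 0], [0, 0, 0], [0, 0, 0], [0, 0, 0], [0, 0, 0], [0, 0, 0]], "gripper": [0.2, 0.2, 0.2, 0.2, 0.2, 0.2, 0.2, 0.2]}}

```text
clock: 17.38
ee_pos: [575.4, 237.4, 25.0]
orientation: [0.653, 0.757, -0.001, -0.001]
ft_force: [0.7, 0.3, 0.0]
opening: 51.5
grip_force: 0.0
```

{"api": "apply_moves", "payload": {"delta_pos": [[0, 0, 0], [0, 0, 0], [0, 0, 0], [0, 0, 0], [0, 0, 0], [0, 0, 0], [0, 0, 0], [0, 0, 0]], "turn": [[0, 0, 0], [0, 0, 0], [0, 0, 0], [0, 0, 0], [0, 0, 0], [0, 0, 0], [0, 0, 0], [0, 0, 0]], "gripper": [0, -0.15, -0.3, -0.45, -0.6, -0.75, -0.8, -0.8]}}

```text
clock: 18.05
ee_pos: [576.3, 237.7, 27.3]
orientation: [0.653, 0.757, 0.0, 0.0]
ft_force: [-1.4, 0.1, 6.1]
opening: 18.8
grip_force: 39.1
```

```bash
python3 - <<'E'
from plan import *
o=env.get_obs();print(o["opening"],o["grip_force"],o["ft_force"],o["ee_pos"])
s=plan(512.6,-168.1,100,.286,[576,238.8,100,.151])
E
```

```text
18.762323424171157 39.11182701587677 [-1.35137168  0.12133733  6.08782324] [576.31032718 237.67916779  27.3368133 ]
([-0.982, -0.31, -0.0], -0.017)
([-0.973, -0.336, -0.0], -0.017)
([-0.964, -0.362, -0.0], -0.017)
([-0.954, -0.388, -0.0], -0.017)
([-0.943, -0.414, -0.0], -0.017)
```

{"api": "apply_moves", "payload": {"delta_pos": [[0, 0, -0.06], [0, 0, -0.18], [0, 0, -0.31], [0, 0, -0.45], [0, 0, -0.6], [0, 0, -0.75], [0, 0, -0.87], [0, 0, -0.92]], "turn": [[0, 0, 0], [0, 0, 0], [0, 0, 0], [0, 0, 0], [0, 0, 0], [0, 0, 0], [0, 0, 0], [0, 0, 0]], "gripper": [-0.8, -0.8, -0.8, -0.8, -0.8, -0.8, -0.8, -0.8]}}

```text
clock: 18.72
ee_pos: [576.6, 237.8, 102.6]
orientation: [0.653, 0.757, 0.001, 0.001]
ft_force: [0.7, -0.1, -0.4]
opening: 18.6
grip_force: 39.0
```

{"api": "apply_moves", "payload": {"delta_pos": [[-0.1, -0.032, 0], [-0.22, -0.07, 0], [-0.34, -0.107, 0], [-0.46, -0.145, 0], [-0.59, -0.186, 0], [-0.72, -0.227, 0], [-0.85, -0.268, 0], [-0.982, -0.31, 0]], "turn": [[0, 0, -0.002], [0, 0, -0.004], [0, 0, -0.006], [0, 0, -0.009], [0, 0, -0.011], [0, 0, -0.013], [0, 0, -0.015], [0, 0, -0.017]], "gripper": [-0.8, -0.8, -0.8, -0.8, -0.8, -0.8, -0.8, -0.8]}}

```text
clock: 19.38
ee_pos: [562.9, 155.0, 100.3]
orientation: [0.643, 0.766, -0.0, 0.0]
ft_force: [-0.4, -0.7, -0.5]
opening: 18.5
grip_force: 39.0
```

{"api": "apply_moves", "payload": {"delta_pos": [[-0.12, -0.042, 0], [-0.24, -0.083, 0], [-0.36, -0.125, 0], [-0.48, -0.166, 0], [-0.6, -0.208, 0], [-0.73, -0.252, 0], [-0.85, -0.294, 0], [-0.973, -0.336, 0]], "turn": [[0, 0, -0.002], [0, 0, -0.004], [0, 0, -0.006], [0, 0, -0.009], [0, 0, -0.011], [0, 0, -0.013], [0, 0, -0.015], [0, 0, -0.017]], "gripper": [-0.8, -0.8, -0.8, -0.8, -0.8, -0.8, -0.8, -0.8]}}

```text
clock: 20.05
ee_pos: [549.9, 73.9, 100.3]
orientation: [0.632, 0.775, -0.0, -0.0]
ft_force: [0.1, 0.8, -0.7]
opening: 18.5
grip_force: 39.0
```

{"api": "apply_moves", "payload": {"delta_pos": [[-0.12, -0.045, 0], [-0.24, -0.09, 0], [-0.36, -0.135, 0], [-0.48, -0.18, 0], [-0.6, -0.225, 0], [-0.72, -0.27, 0], [-0.84, -0.316, 0], [-0.964, -0.362, 0]], "turn": [[0, 0, -0.002], [0, 0, -0.004], [0, 0, -0.006], [0, 0, -0.009], [0, 0, -0.011], [0, 0, -0.013], [0, 0, -0.015], [0, 0, -0.017]], "gripper": [-0.8, -0.8, -0.8, -0.8, -0.8, -0.8, -0.8, -0.8]}}

```text
clock: 20.72
ee_pos: [537.0, -7.4, 100.3]
orientation: [0.622, 0.783, -0.0, 0.0]
ft_force: [0.3, -0.6, 0.2]
opening: 18.4
grip_force: 39.0
```

{"api": "apply_moves", "payload": {"delta_pos": [[-0.12, -0.049, 0], [-0.24, -0.098, 0], [-0.36, -0.146, 0], [-0.48, -0.195, 0], [-0.6, -0.244, 0], [-0.72, -0.293, 0], [-0.84, -0.342, 0], [-0.954, -0.388, 0]], "turn": [[0, 0, -0.002], [0, 0, -0.004], [0, 0, -0.006], [0, 0, -0.009], [0, 0, -0.011], [0, 0, -0.013], [0, 0, -0.015], [0, 0, -0.017]], "gripper": [-0.8, -0.8, -0.8, -0.8, -0.8, -0.8, -0.8, -0.8]}}

```text
clock: 21.38
ee_pos: [524.0, -88.9, 100.4]
orientation: [0.611, 0.791, -0.0, 0.0]
ft_force: [-0.2, -0.4, -0.6]
opening: 18.8
grip_force: 39.0
```

{"api": "apply_moves", "payload": {"delta_pos": [[-0.12, -0.053, 0], [-0.24, -0.105, 0], [-0.37, -0.162, 0], [-0.5, -0.22, 0], [-0.63, -0.277, 0], [-0.76, -0.334, 0], [-0.88, -0.386, 0], [-0.943, -0.414, 0]], "turn": [[0, 0, -0.002], [0, 0, -0.004], [0, 0, -0.006], [0, 0, -0.009], [0, 0, -0.011], [0, 0, -0.013], [0, 0, -0.015], [0, 0, -0.017]], "gripper": [-0.8, -0.8, -0.8, -0.8, -0.8, -0.8, -0.8, -0.8]}}

```text
clock: 22.05
ee_pos: [510.9, -170.6, 100.3]
orientation: [0.601, 0.799, -0.0, 0.0]
ft_force: [-0.2, 1.2, -0.3]
opening: 18.5
grip_force: 39.0
```

```bash
python3 - <<'E'
from plan import *
o=env.get_obs();print(o["clock"],o["opening"],o["grip_force"])
c=env.camera("wrist");save("w6.png",c["img"],1.2)
s=plan(512.6,-168.1,28,.286)
E
```

```text
22.05 18.525060222010826 39.047539830207825
now [ 510.9 -170.9  100.3] yaw 0.281 tilt [-0. -0. -1.]
([0.028, 0.031, 0.904], np.float64(-0.003))
```

View pics/w6.png

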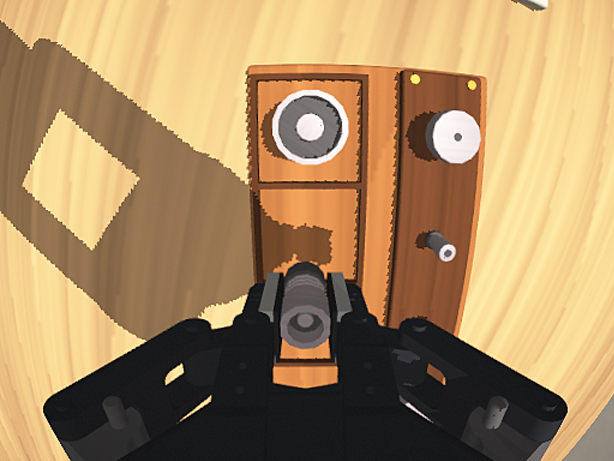

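The medium die stands centred in the first compartment. The tiny die hangs over the second, beside the tiny punch (445,250). Setting it down gently.

{"api": "apply_moves", "payload": {"delta_pos": [[0.015, 0.015, 0.12], [0.028, 0.031, 0.28], [0.028, 0.031, 0.46], [0.028, 0.031, 0.62], [0.028, 0.031, 0.75], [0.028, 0.031, 0.84], [0.028, 0.031, 0.88], [0.028, 0.031, 0.9]], "turn": [[0, 0, 0], [0, 0, -0.003], [0, 0, -0.003], [0, 0, -0.003], [0, 0, -0.003], [0, 0, -0.003], [0, 0, -0.003], [0, 0, -0.003]], "gripper": [-0.8, -0.8, -0.8, -0.8, -0.8, -0.8, -0.8, -0.8]}}

```text
clock: 22.77
ee_pos: [512.9, -166.0, 27.9]
orientation: [0.599, 0.801, -0.0, -0.0]
ft_force: [-0.4, 0.6, -0.9]
opening: 18.7
grip_force: 39.0
```

{"api": "apply_moves", "payload": {"delta_pos": [[0, 0, 0.004], [0, 0, 0.008], [0, 0, 0.012], [0, 0, 0.015], [0, 0, 0.015], [0, 0, 0.015], [0, 0, 0.015], [0, 0, 0.015]], "turn": [[0, 0, 0], [0, 0, 0], [0, 0, 0], [0, 0, 0], [0, 0, 0], [0, 0, 0], [0, 0, 0], [0, 0, 0]], "gripper": [-0.8, -0.8, -0.8, -0.8, -0.5, -0.2, 0.1, 0.2]}}

```text
clock: 23.43
ee_pos: [512.9, -166.3, 27.3]
orientation: [0.599, 0.801, -0.0, 0.0]
ft_force: [-0.4, 1.0, -0.2]
opening: 50.9
grip_force: 0.0
```

{"api": "apply_moves", "payload": {"delta_pos": [[0, 0, 0], [0, 0, 0], [0, 0, -0.15], [0, 0, -0.33], [0, 0, -0.52], [0, 0, -0.72], [0, 0, -0.86], [0, 0, -0.92]], "turn": [[0, 0, 0], [0, 0, 0], [0, 0, 0], [0, 0, 0], [0, 0, 0], [0, 0, 0], [0, 0, 0], [0, 0, 0]], "gripper": [0.2, 0.2, 0.2, 0.2, 0.2, 0.2, 0.2, 0.2]}}

```text
clock: 24.1
ee_pos: [513.6, -166.6, 103.1]
orientation: [0.599, 0.801, 0.0, 0.001]
ft_force: [-0.8, 0.3, 0.5]
opening: 51.3
grip_force: 0.0
```

```bash
python3 - <<'E'
from plan import *
o=env.get_obs();print(o["clock"],o["opening"])
c=env.camera("wrist");save("w7.png",c["img"],1.2)
s=plan(586,175,100,.151)
E
```

```text
24.1 51.32802236938336
now [ 513.6 -166.6  103. ] yaw 0.286 tilt [ 0.002 -0.001 -1.   ]
([0.768, 0.415, 0.007], np.float64(0.017))
([0.779, 0.394, 0.007], np.float64(0.017))
([0.789, 0.373, 0.007], np.float64(0.017))
([0.799, 0.351, 0.007], np.float64(0.017))
([0.808, 0.329, 0.007], np.float64(0.017))
```

View pics/w7.png

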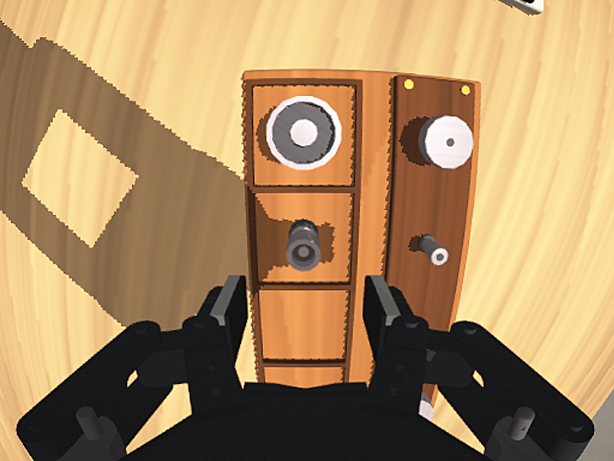

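The tiny die stands upright in its compartment at (303,250). Next is the small die.

{"api": "apply_moves", "payload": {"delta_pos": [[0.08, 0.043, 0], [0.17, 0.092, 0], [0.27, 0.146, 0], [0.37, 0.2, 0], [0.47, 0.254, 0], [0.57, 0.308, 0.01], [0.67, 0.362, 0.01], [0.768, 0.415, 0.01]], "turn": [[0, 0, 0.002], [0, 0, 0.004], [0, 0, 0.006], [0, 0, 0.009], [0, 0, 0.011], [0, 0, 0.013], [0, 0, 0.015], [0, 0, 0.017]], "gripper": [0.4, 0.4, 0.4, 0.4, 0.4, 0.4, 0.4, 0.4]}}

```text
clock: 24.82
ee_pos: [527.6, -96.9, 99.8]
orientation: [0.61, 0.793, -0.0, -0.0]
ft_force: [0.6, -0.3, -0.3]
opening: 59.6
grip_force: 0.0
```

{"api": "apply_moves", "payload": {"delta_pos": [[0.1, 0.051, 0], [0.2, 0.101, 0], [0.29, 0.147, 0], [0.39, 0.197, 0], [0.49, 0.248, 0], [0.59, 0.298, 0], [0.68, 0.344, 0], [0.779, 0.394, 0]], "turn": [[0, 0, 0.002], [0, 0, 0.004], [0, 0, 0.006], [0, 0, 0.009], [0, 0, 0.011], [0, 0, 0.013], [0, 0, 0.015], [0, 0, 0.017]], "gripper": [0.4, 0.4, 0.4, 0.4, 0.4, 0.4, 0.4, 0.4]}}

```text
clock: 25.48
ee_pos: [542.1, -28.9, 100.0]
orientation: [0.62, 0.784, -0.0, 0.0]
ft_force: [-0.5, 0.4, 0.3]
opening: 59.7
grip_force: 0.0
```

{"api": "apply_moves", "payload": {"delta_pos": [[0.1, 0.047, 0], [0.2, 0.095, 0], [0.3, 0.142, 0], [0.4, 0.189, 0], [0.5, 0.236, 0], [0.6, 0.284, 0], [0.7, 0.331, 0], [0.789, 0.373, 0]], "turn": [[0, 0, 0.002], [0, 0, 0.004], [0, 0, 0.006], [0, 0, 0.009], [0, 0, 0.011], [0, 0, 0.013], [0, 0, 0.015], [0, 0, 0.017]], "gripper": [0.4, 0.4, 0.4, 0.4, 0.4, 0.4, 0.4, 0.4]}}

```text
clock: 26.15
ee_pos: [556.5, 39.6, 99.9]
orientation: [0.631, 0.776, -0.0, 0.0]
ft_force: [0.4, 0.1, -1.1]
opening: 59.8
grip_force: 0.0
```

{"api": "apply_moves", "payload": {"delta_pos": [[0.1, 0.044, 0], [0.2, 0.088, 0], [0.3, 0.132, 0], [0.4, 0.176, 0], [0.5, 0.22, 0], [0.6, 0.264, 0], [0.7, 0.308, 0], [0.799, 0.351, 0]], "turn": [[0, 0, 0.002], [0, 0, 0.004], [0, 0, 0.006], [0, 0, 0.009], [0, 0, 0.011], [0, 0, 0.013], [0, 0, 0.015], [0, 0, 0.017]], "gripper": [0.4, 0.4, 0.4, 0.4, 0.4, 0.4, 0.4, 0.4]}}

```text
clock: 26.82
ee_pos: [571.0, 107.8, 99.9]
orientation: [0.641, 0.767, -0.0, 0.0]
ft_force: [0.2, -0.4, -0.1]
opening: 59.6
grip_force: 0.0
```

{"api": "apply_moves", "payload": {"delta_pos": [[0.12, 0.049, 0], [0.25, 0.102, 0], [0.38, 0.155, 0], [0.52, 0.212, 0], [0.65, 0.265, 0], [0.76, 0.31, 0], [0.808, 0.329, 0], [0.808, 0.329, 0]], "turn": [[0, 0, 0.002], [0, 0, 0.004], [0, 0, 0.006], [0, 0, 0.009], [0, 0, 0.011], [0, 0, 0.013], [0, 0, 0.017], [0, 0, 0.017]], "gripper": [0.4, 0.4, 0.4, 0.4, 0.4, 0.4, 0.4, 0.4]}}

```text
clock: 27.48
ee_pos: [585.2, 176.2, 99.8]
orientation: [0.651, 0.759, -0.0, -0.0]
ft_force: [0.9, -0.0, -0.3]
opening: 59.7
grip_force: 0.0
```

```bash
python3 - <<'E'
from plan import *
c=env.camera("wrist");save("w8.png",c["img"],1.2)
for P in [[596,105,56],[586,175,56]]: print((proj(c,P,True)*1.2).round())
s=plan(586,175,25,.151)
E
```

```text
[305. 360.]
[306. 259.]
now [585.1 175.6  99.8] yaw 0.153 tilt [-0. -0. -1.]
([-0.009, 0.01, 0.935], np.float64(0.001))
```

View pics/w8.png

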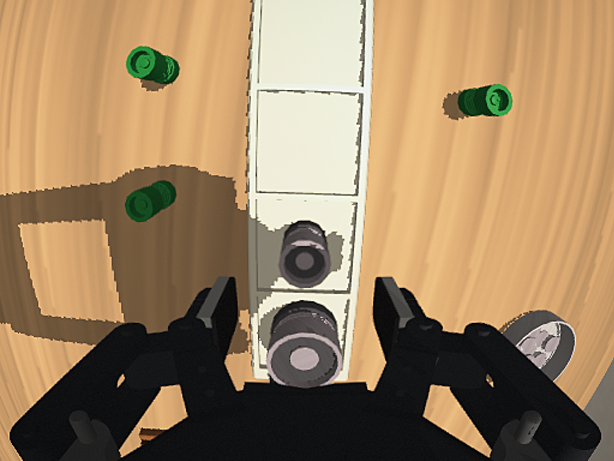

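The small die's top is at (305,259) as predicted, and the large die's is at (305,358), about 1 mm off. Gripping the small die.

{"api": "apply_moves", "payload": {"delta_pos": [[-0.009, 0.01, 0.08], [-0.009, 0.01, 0.2], [-0.009, 0.01, 0.35], [-0.009, 0.01, 0.5], [-0.009, 0.01, 0.65], [-0.009, 0.01, 0.79], [-0.009, 0.01, 0.89], [-0.009, 0.01, 0.935]], "turn": [[0, 0, 0], [0, 0, 0], [0, 0, 0], [0, 0, 0], [0, 0, 0], [0, 0, 0], [0, 0, 0], [0, 0, 0]], "gripper": [0.4, 0.4, 0.4, 0.4, 0.4, 0.4, 0.4, 0.4]}}

```text
clock: 28.2
ee_pos: [585.4, 174.5, 23.3]
orientation: [0.651, 0.759, -0.001, -0.001]
ft_force: [-0.1, -0.5, -0.1]
opening: 60.0
grip_force: 0.0
```

{"api": "apply_moves", "payload": {"delta_pos": [[0, 0, 0], [0, 0, 0], [0, 0, 0], [0, 0, 0], [0, 0, 0], [0, 0, 0], [0, 0, 0], [0, 0, 0]], "turn": [[0, 0, 0], [0, 0, 0], [0, 0, 0], [0, 0, 0], [0, 0, 0], [0, 0, 0], [0, 0, 0], [0, 0, 0]], "gripper": [0.2, 0.05, -0.1, -0.25, -0.4, -0.55, -0.6, -0.6]}}

```text
clock: 28.87
ee_pos: [586.4, 174.7, 25.9]
orientation: [0.651, 0.759, 0.0, 0.0]
ft_force: [-1.9, -0.4, 6.3]
opening: 28.9
grip_force: 39.4
```

{"api": "apply_moves", "payload": {"delta_pos": [[0, 0, -0.06], [0, 0, -0.18], [0, 0, -0.31], [0, 0, -0.45], [0, 0, -0.6], [0, 0, -0.75], [0, 0, -0.88], [0, 0, -0.94]], "turn": [[0, 0, 0], [0, 0, 0], [0, 0, 0], [0, 0, 0], [0, 0, 0], [0, 0, 0], [0, 0, 0], [0, 0, 0]], "gripper": [-0.6, -0.6, -0.6, -0.6, -0.6, -0.6, -0.6, -0.6]}}

```text
clock: 29.53
ee_pos: [586.6, 174.8, 102.6]
orientation: [0.651, 0.759, 0.001, 0.001]
ft_force: [-0.2, -0.9, -0.3]
opening: 28.8
grip_force: 39.5
```

```bash
python3 - <<'E'
from plan import *
s=plan(532.3,-235.3,100,.286,[585.8,175,100,.151])
E
```

```text
([-0.994, -0.287, -0.0], -0.017)
([-0.986, -0.313, -0.0], -0.017)
([-0.977, -0.34, -0.0], -0.017)
([-0.968, -0.366, -0.0], -0.017)
([-0.957, -0.392, -0.0], -0.017)
```

{"api": "apply_moves", "payload": {"delta_pos": [[-0.1, -0.029, 0], [-0.22, -0.064, 0], [-0.35, -0.101, 0], [-0.48, -0.139, 0], [-0.61, -0.176, 0], [-0.74, -0.214, 0], [-0.87, -0.251, 0], [-0.994, -0.287, 0]], "turn": [[0, 0, -0.002], [0, 0, -0.004], [0, 0, -0.006], [0, 0, -0.009], [0, 0, -0.011], [0, 0, -0.013], [0, 0, -0.015], [0, 0, -0.017]], "gripper": [-0.6, -0.6, -0.6, -0.6, -0.6, -0.6, -0.6, -0.6]}}

```text
clock: 30.2
ee_pos: [575.3, 91.2, 100.3]
orientation: [0.641, 0.768, -0.0, 0.0]
ft_force: [-0.4, 0.8, -1.1]
opening: 28.7
grip_force: 39.5
```

{"api": "apply_moves", "payload": {"delta_pos": [[-0.12, -0.038, 0], [-0.24, -0.076, 0], [-0.37, -0.117, 0], [-0.49, -0.156, 0], [-0.61, -0.194, 0], [-0.74, -0.235, 0], [-0.86, -0.273, 0], [-0.986, -0.313, 0]], "turn": [[0, 0, -0.002], [0, 0, -0.004], [0, 0, -0.006], [0, 0, -0.009], [0, 0, -0.011], [0, 0, -0.013], [0, 0, -0.015], [0, 0, -0.017]], "gripper": [-0.6, -0.6, -0.6, -0.6, -0.6, -0.6, -0.6, -0.6]}}

```text
clock: 30.87
ee_pos: [564.7, 9.5, 100.4]
orientation: [0.631, 0.776, -0.0, 0.0]
ft_force: [0.4, 0.5, -1.4]
opening: 28.3
grip_force: 39.5
```

{"api": "apply_moves", "payload": {"delta_pos": [[-0.12, -0.042, 0], [-0.24, -0.084, 0], [-0.37, -0.129, 0], [-0.49, -0.171, 0], [-0.61, -0.212, 0], [-0.73, -0.254, 0], [-0.85, -0.296, 0], [-0.977, -0.34, 0]], "turn": [[0, 0, -0.002], [0, 0, -0.004], [0, 0, -0.006], [0, 0, -0.009], [0, 0, -0.011], [0, 0, -0.013], [0, 0, -0.015], [0, 0, -0.017]], "gripper": [-0.6, -0.6, -0.6, -0.6, -0.6, -0.6, -0.6, -0.6]}}

```text
clock: 31.53
ee_pos: [554.1, -72.5, 100.4]
orientation: [0.62, 0.785, -0.0, 0.0]
ft_force: [-0.2, -0.0, -1.2]
opening: 28.7
grip_force: 39.5
```

{"api": "apply_moves", "payload": {"delta_pos": [[-0.12, -0.045, 0], [-0.24, -0.091, 0], [-0.36, -0.136, 0], [-0.48, -0.181, 0], [-0.6, -0.227, 0], [-0.72, -0.272, 0], [-0.85, -0.321, 0], [-0.968, -0.366, 0]], "turn": [[0, 0, -0.002], [0, 0, -0.004], [0, 0, -0.006], [0, 0, -0.009], [0, 0, -0.011], [0, 0, -0.013], [0, 0, -0.015], [0, 0, -0.017]], "gripper": [-0.6, -0.6, -0.6, -0.6, -0.6, -0.6, -0.6, -0.6]}}

```text
clock: 32.2
ee_pos: [543.5, -154.8, 100.4]
orientation: [0.61, 0.793, -0.0, 0.0]
ft_force: [0.3, 0.6, -0.2]
opening: 28.9
grip_force: 39.5
```

{"api": "apply_moves", "payload": {"delta_pos": [[-0.13, -0.053, 0], [-0.27, -0.111, 0], [-0.41, -0.168, 0], [-0.55, -0.225, 0], [-0.69, -0.283, 0], [-0.82, -0.336, 0], [-0.92, -0.377, 0], [-0.957, -0.392, 0]], "turn": [[0, 0, -0.002], [0, 0, -0.004], [0, 0, -0.006], [0, 0, -0.009], [0, 0, -0.011], [0, 0, -0.013], [0, 0, -0.017], [0, 0, -0.017]], "gripper": [-0.6, -0.6, -0.6, -0.6, -0.6, -0.6, -0.6, -0.6]}}

```text
clock: 32.87
ee_pos: [532.7, -237.2, 100.3]
orientation: [0.599, 0.801, -0.0, 0.0]
ft_force: [0.1, -0.5, -0.4]
opening: 28.7
grip_force: 39.5
```

```bash
python3 - <<'E'
from plan import *
o=env.get_obs();print(o["clock"],o["opening"],o["grip_force"])
env.camera("wrist")
s=plan(532.3,-235.3,26.2,.286)
E
```

```text
32.8667 28.72703254597963 39.52503561973572
now [ 532.7 -237.   100.3] yaw 0.285 tilt [-0. -0. -1.]
([0.022, 0.001, 0.926], np.float64(-0.0))
```

{"api": "apply_moves", "payload": {"delta_pos": [[0.012, 0, 0.12], [0.012, 0, 0.28], [0.012, 0, 0.46], [0.012, 0, 0.63], [0.012, 0, 0.77], [0.012, 0, 0.86], [0.012, 0, 0.9], [0.012, 0, 0.917]], "turn": [[0, 0, 0], [0, 0, 0], [0, 0, 0], [0, 0, 0], [0, 0, 0], [0, 0, 0], [0, 0, 0], [0, 0, 0]], "gripper": [-0.6, -0.6, -0.6, -0.6, -0.6, -0.6, -0.6, -0.6]}}

```text
clock: 33.58
ee_pos: [532.5, -234.5, 26.3]
orientation: [0.599, 0.801, -0.0, -0.0]
ft_force: [0.6, -0.6, -1.1]
opening: 28.8
grip_force: 39.5
```

{"api": "apply_moves", "payload": {"delta_pos": [[0, 0, 0.004], [0, 0, 0.008], [0, 0, 0.012], [0, 0, 0.014], [0, 0, 0.014], [0, 0, 0.014], [0, 0, 0.014], [0, 0, 0.014]], "turn": [[0, 0, 0], [0, 0, 0], [0, 0, 0], [0, 0, 0], [0, 0, 0], [0, 0, 0], [0, 0, 0], [0, 0, 0]], "gripper": [-0.6, -0.6, -0.6, -0.6, -0.3, 0, 0.3, 0.4]}}

```text
clock: 34.25
ee_pos: [532.7, -234.9, 26.0]
orientation: [0.599, 0.801, -0.0, 0.0]
ft_force: [-0.7, -0.8, 0.7]
opening: 59.5
grip_force: 0.0
```

{"api": "apply_moves", "payload": {"delta_pos": [[0, 0, 0], [0, 0, 0], [0, 0, -0.15], [0, 0, -0.33], [0, 0, -0.52], [0, 0, -0.72], [0, 0, -0.87], [0, 0, -0.935]], "turn": [[0, 0, 0], [0, 0, 0], [0, 0, 0], [0, 0, 0], [0, 0, 0], [0, 0, 0], [0, 0, 0], [0, 0, 0]], "gripper": [0.4, 0.4, 0.4, 0.4, 0.4, 0.4, 0.4, 0.4]}}

```text
clock: 34.92
ee_pos: [533.3, -235.2, 103.2]
orientation: [0.599, 0.801, 0.0, 0.001]
ft_force: [-0.2, -0.1, 0.3]
opening: 60.0
grip_force: 0.0
```

```bash
python3 - <<'E'
from plan import *
o=env.get_obs();print(o["clock"],o["opening"])
c=env.camera("wrist")
for t in ["small","tiny"]: print([(np.round(d["at"]).tolist(),round(d["p"],2),np.round(onz(c,d["at"],34,True)).tolist()[:2]) for d in env.find_in("wrist","die_"+t)[:2]])
s=plan(596,106,100,.151)
E
```

```text
34.9167 59.970229354690645
[([254.0, 209.0], 0.8, [535.0, -241.0])]
[([252.0, 104.0], 0.64, [512.0, -166.0])]
now [ 532.7 -234.8  100.7] yaw 0.286 tilt [ 0. -0. -1.]
([0.773, 0.392, 0.002], np.float64(0.017))
([0.783, 0.371, 0.002], np.float64(0.017))
([0.793, 0.35, 0.002], np.float64(0.017))
([0.802, 0.329, 0.002], np.float64(0.017))
([0.811, 0.307, 0.002], np.float64(0.017))
```

{"api": "apply_moves", "payload": {"delta_pos": [[0.08, 0.041, 0], [0.17, 0.086, 0], [0.27, 0.137, 0], [0.37, 0.188, 0], [0.47, 0.238, 0], [0.57, 0.289, 0], [0.67, 0.34, 0], [0.773, 0.392, 0]], "turn": [[0, 0, 0.002], [0, 0, 0.004], [0, 0, 0.006], [0, 0, 0.009], [0, 0, 0.011], [0, 0, 0.013], [0, 0, 0.015], [0, 0, 0.017]], "gripper": [0.9, 0.9, 0.9, 0.9, 0.9, 0.9, 0.9, 0.9]}}

```text
clock: 35.73
ee_pos: [545.5, -165.6, 100.7]
orientation: [0.61, 0.793, -0.0, 0.0]
ft_force: [0.2, -0.1, 0.2]
opening: 80.9
grip_force: 0.0
```

{"api": "apply_moves", "payload": {"delta_pos": [[0.1, 0.047, 0], [0.2, 0.095, 0], [0.29, 0.137, 0], [0.39, 0.185, 0], [0.49, 0.232, 0], [0.59, 0.28, 0], [0.69, 0.327, 0], [0.783, 0.371, 0]], "turn": [[0, 0, 0.002], [0, 0, 0.004], [0, 0, 0.006], [0, 0, 0.009], [0, 0, 0.011], [0, 0, 0.013], [0, 0, 0.015], [0, 0, 0.017]], "gripper": [0.9, 0.9, 0.9, 0.9, 0.9, 0.9, 0.9, 0.9]}}

```text
clock: 36.4
ee_pos: [558.1, -97.6, 100.7]
orientation: [0.62, 0.784, -0.0, 0.0]
ft_force: [0.2, 0.1, 0.1]
opening: 81.1
grip_force: 0.0
```

{"api": "apply_moves", "payload": {"delta_pos": [[0.1, 0.044, 0], [0.2, 0.088, 0], [0.3, 0.132, 0], [0.4, 0.177, 0], [0.5, 0.221, 0], [0.6, 0.265, 0], [0.7, 0.309, 0], [0.793, 0.35, 0]], "turn": [[0, 0, 0.002], [0, 0, 0.004], [0, 0, 0.006], [0, 0, 0.009], [0, 0, 0.011], [0, 0, 0.013], [0, 0, 0.015], [0, 0, 0.017]], "gripper": [0.9, 0.9, 0.9, 0.9, 0.9, 0.9, 0.9, 0.9]}}

```text
clock: 37.07
ee_pos: [570.7, -29.4, 100.7]
orientation: [0.631, 0.776, -0.0, 0.0]
ft_force: [-0.3, 0.1, -0.1]
opening: 81.6
grip_force: 0.0
```

{"api": "apply_moves", "payload": {"delta_pos": [[0.1, 0.041, 0], [0.2, 0.082, 0], [0.3, 0.123, 0], [0.4, 0.164, 0], [0.5, 0.205, 0], [0.6, 0.246, 0], [0.7, 0.287, 0], [0.802, 0.329, 0]], "turn": [[0, 0, 0.002], [0, 0, 0.004], [0, 0, 0.006], [0, 0, 0.009], [0, 0, 0.011], [0, 0, 0.013], [0, 0, 0.015], [0, 0, 0.017]], "gripper": [0.9, 0.9, 0.9, 0.9, 0.9, 0.9, 0.9, 0.9]}}

```text
clock: 37.73
ee_pos: [583.3, 38.7, 100.7]
orientation: [0.641, 0.767, -0.0, 0.0]
ft_force: [0.4, -0.2, 0.2]
opening: 81.0
grip_force: 0.0
```

{"api": "apply_moves", "payload": {"delta_pos": [[0.12, 0.045, 0], [0.25, 0.095, 0], [0.38, 0.144, 0], [0.52, 0.197, 0], [0.65, 0.246, 0], [0.76, 0.288, 0], [0.811, 0.307, 0], [0.811, 0.307, 0]], "turn": [[0, 0, 0.002], [0, 0, 0.004], [0, 0, 0.006], [0, 0, 0.009], [0, 0, 0.011], [0, 0, 0.013], [0, 0, 0.017], [0, 0, 0.017]], "gripper": [0.9, 0.9, 0.9, 0.9, 0.9, 0.9, 0.9, 0.9]}}

```text
clock: 38.4
ee_pos: [595.8, 107.2, 100.5]
orientation: [0.651, 0.759, -0.0, -0.0]
ft_force: [-1.1, -0.1, -0.4]
opening: 81.0
grip_force: 0.0
```

```bash
python3 - <<'E'
from plan import *
c=env.camera("wrist");save("w9.png",c["img"],1.2)
for P in [[596,106,56]]: print((proj(c,P,True)*1.2).round())
s=plan(596,106,22.5,.151)
E
```

```text
[305. 258.]
now [595.8 106.5 100.6] yaw 0.153 tilt [-0. -0. -1.]
([-0.006, 0.002, 0.976], np.float64(0.001))
```

View pics/w9.png

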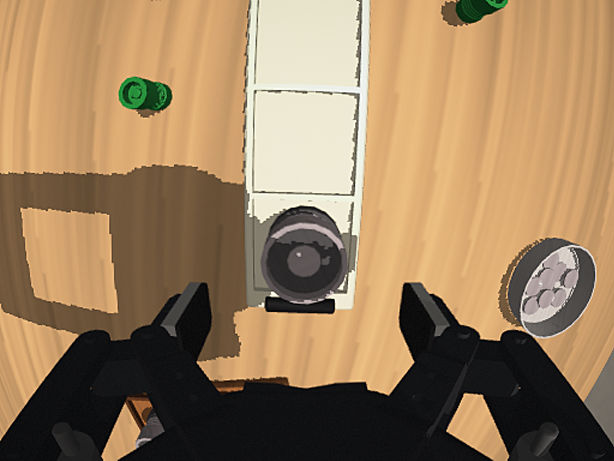

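The large die's top is at (305,260) against a predicted (305,258), so it lies within 1 mm. Gripping it.

{"api": "apply_moves", "payload": {"delta_pos": [[-0.012, 0, 0.08], [-0.012, 0, 0.2], [-0.012, 0, 0.36], [-0.012, 0, 0.52], [-0.012, 0, 0.68], [-0.012, 0, 0.83], [-0.012, 0, 0.93], [-0.012, 0, 0.976]], "turn": [[0, 0, 0], [0, 0, 0], [0, 0, 0], [0, 0, 0], [0, 0, 0], [0, 0, 0], [0, 0, 0], [0, 0, 0]], "gripper": [0.9, 0.9, 0.9, 0.9, 0.9, 0.9, 0.9, 0.9]}}

```text
clock: 39.12
ee_pos: [595.2, 105.1, 20.6]
orientation: [0.651, 0.759, -0.001, -0.001]
ft_force: [-0.1, 1.0, -0.2]
opening: 81.5
grip_force: 0.0
```

{"api": "apply_moves", "payload": {"delta_pos": [[0, 0, 0], [0, 0, 0], [0, 0, 0], [0, 0, 0], [0, 0, 0], [0, 0, 0], [0, 0, 0], [0, 0, 0]], "turn": [[0, 0, 0], [0, 0, 0], [0, 0, 0], [0, 0, 0], [0, 0, 0], [0, 0, 0], [0, 0, 0], [0, 0, 0]], "gripper": [0.7, 0.5, 0.35, 0.2, 0.1, 0, -0.1, -0.1], "grip_force": 50}}

```text
clock: 39.78
ee_pos: [596.2, 105.2, 23.5]
orientation: [0.651, 0.759, 0.0, 0.0]
ft_force: [-2.3, -0.9, 6.4]
opening: 48.5
grip_force: 51.0
```

{"api": "apply_moves", "payload": {"delta_pos": [[0, 0, -0.06], [0, 0, -0.18], [0, 0, -0.31], [0, 0, -0.45], [0, 0, -0.6], [0, 0, -0.76], [0, 0, -0.9], [0, 0, -0.97]], "turn": [[0, 0, 0], [0, 0, 0], [0, 0, 0], [0, 0, 0], [0, 0, 0], [0, 0, 0], [0, 0, 0], [0, 0, 0]], "gripper": [-0.1, -0.1, -0.1, -0.1, -0.1, -0.1, -0.1, -0.1]}}

```text
clock: 40.45
ee_pos: [596.5, 105.2, 102.6]
orientation: [0.651, 0.759, 0.001, 0.001]
ft_force: [0.9, -0.7, -2.9]
opening: 48.7
grip_force: 52.1
```

```bash
python3 - <<'E'
from plan import *
s=plan(552.1,-302.4,100,.286,[596,105.7,100,.151])
E
```

```text
([-0.992, -0.262, -0.0], -0.017)
([-0.985, -0.289, -0.0], -0.017)
([-0.977, -0.315, -0.0], -0.017)
([-0.968, -0.341, -0.0], -0.017)
([-0.958, -0.367, -0.0], -0.017)
```

{"api": "apply_moves", "payload": {"delta_pos": [[-0.1, -0.026, 0], [-0.22, -0.058, 0], [-0.35, -0.092, 0], [-0.48, -0.127, 0], [-0.61, -0.161, 0], [-0.74, -0.195, 0], [-0.87, -0.23, 0], [-0.992, -0.262, 0]], "turn": [[0, 0, -0.002], [0, 0, -0.004], [0, 0, -0.006], [0, 0, -0.009], [0, 0, -0.011], [0, 0, -0.013], [0, 0, -0.015], [0, 0, -0.017]], "gripper": [-0.1, -0.1, -0.1, -0.1, -0.1, -0.1, -0.1, -0.1]}}

```text
clock: 41.12
ee_pos: [587.1, 22.2, 100.1]
orientation: [0.641, 0.768, -0.0, -0.0]
ft_force: [-0.4, 0.9, -3.9]
opening: 48.6
grip_force: 52.1
```

{"api": "apply_moves", "payload": {"delta_pos": [[-0.12, -0.035, 0], [-0.24, -0.07, 0], [-0.37, -0.109, 0], [-0.49, -0.144, 0], [-0.61, -0.179, 0], [-0.74, -0.217, 0], [-0.86, -0.252, 0], [-0.985, -0.289, 0]], "turn": [[0, 0, -0.002], [0, 0, -0.004], [0, 0, -0.006], [0, 0, -0.009], [0, 0, -0.011], [0, 0, -0.013], [0, 0, -0.015], [0, 0, -0.017]], "gripper": [-0.1, -0.1, -0.1, -0.1, -0.1, -0.1, -0.1, -0.1]}}

```text
clock: 41.78
ee_pos: [578.4, -59.1, 100.2]
orientation: [0.631, 0.776, -0.0, -0.0]
ft_force: [-0.5, 0.5, -3.6]
opening: 48.6
grip_force: 52.1
```

{"api": "apply_moves", "payload": {"delta_pos": [[-0.12, -0.039, 0], [-0.24, -0.077, 0], [-0.37, -0.119, 0], [-0.49, -0.158, 0], [-0.61, -0.197, 0], [-0.73, -0.235, 0], [-0.85, -0.274, 0], [-0.977, -0.315, 0]], "turn": [[0, 0, -0.002], [0, 0, -0.004], [0, 0, -0.006], [0, 0, -0.009], [0, 0, -0.011], [0, 0, -0.013], [0, 0, -0.015], [0, 0, -0.017]], "gripper": [-0.1, -0.1, -0.1, -0.1, -0.1, -0.1, -0.1, -0.1]}}

```text
clock: 42.45
ee_pos: [569.8, -140.7, 100.2]
orientation: [0.62, 0.785, -0.0, -0.0]
ft_force: [-0.9, -0.3, -2.9]
opening: 49.1
grip_force: 52.1
```

{"api": "apply_moves", "payload": {"delta_pos": [[-0.12, -0.042, 0], [-0.24, -0.085, 0], [-0.36, -0.127, 0], [-0.48, -0.169, 0], [-0.6, -0.211, 0], [-0.72, -0.254, 0], [-0.85, -0.299, 0], [-0.968, -0.341, 0]], "turn": [[0, 0, -0.002], [0, 0, -0.004], [0, 0, -0.006], [0, 0, -0.009], [0, 0, -0.011], [0, 0, -0.013], [0, 0, -0.015], [0, 0, -0.017]], "gripper": [-0.1, -0.1, -0.1, -0.1, -0.1, -0.1, -0.1, -0.1]}}

```text
clock: 43.12
ee_pos: [561.1, -222.6, 100.2]
orientation: [0.61, 0.793, -0.0, 0.0]
ft_force: [0.1, -0.1, -3.7]
opening: 48.6
grip_force: 52.1
```

{"api": "apply_moves", "payload": {"delta_pos": [[-0.13, -0.05, 0], [-0.27, -0.103, 0], [-0.41, -0.157, 0], [-0.55, -0.211, 0], [-0.69, -0.264, 0], [-0.82, -0.314, 0], [-0.92, -0.352, 0], [-0.958, -0.367, 0]], "turn": [[0, 0, -0.002], [0, 0, -0.004], [0, 0, -0.006], [0, 0, -0.009], [0, 0, -0.011], [0, 0, -0.013], [0, 0, -0.017], [0, 0, -0.017]], "gripper": [-0.1, -0.1, -0.1, -0.1, -0.1, -0.1, -0.1, -0.1]}}

```text
clock: 43.78
ee_pos: [552.2, -304.5, 100.1]
orientation: [0.599, 0.801, -0.0, 0.0]
ft_force: [-0.0, 0.4, -3.4]
opening: 48.6
grip_force: 52.1
```

```bash
python3 - <<'E'
from plan import *
env.camera("wrist");env.camera("wrist")
o=env.get_obs();print(o["clock"],o["opening"],o["grip_force"])
s=plan(552.1,-302.4,24,.286)
E
```

```text
43.8833 48.72018463282257 52.13237464427948
now [ 552.4 -303.6  100.1] yaw 0.285 tilt [-0.  0. -1.]
([0.015, 0.001, 0.951], np.float64(-0.0))
```

```bash
python3 - <<'E'
from h import *
c=env.camera("side");print([(onz(c,d["at"],42).round(),d["p"]) for d in env.find_in("side","pusher")[:2]], onz(c,(339,123.5),0))
E
```

```text
[(array([ 498., -418.,   42.]), 0.55)] [ 496.35572658 -420.80876072    0.        ]
```

The pusher is about 120 mm away, so it is clear. Setting the large die down.

{"api": "apply_moves", "payload": {"delta_pos": [[0.012, 0, 0.12], [0.012, 0, 0.28], [0.012, 0, 0.46], [0.012, 0, 0.64], [0.012, 0, 0.79], [0.012, 0, 0.88], [0.012, 0, 0.925], [0.012, 0, 0.942]], "turn": [[0, 0, 0], [0, 0, 0], [0, 0, 0], [0, 0, 0], [0, 0, 0], [0, 0, 0], [0, 0, 0], [0, 0, 0]], "gripper": [-0.1, -0.1, -0.1, -0.1, -0.1, -0.1, -0.1, -0.1]}}

```text
clock: 44.65
ee_pos: [552.1, -301.9, 24.1]
orientation: [0.599, 0.801, -0.0, -0.0]
ft_force: [0.4, 0.0, -3.2]
opening: 48.6
grip_force: 52.1
```

{"api": "apply_moves", "payload": {"delta_pos": [[0, 0, 0.004], [0, 0, 0.008], [0, 0, 0.012], [0, 0, 0.014], [0, 0, 0.014], [0, 0, 0.014], [0, 0, 0.014], [0, 0, 0.014]], "turn": [[0, 0, 0], [0, 0, 0], [0, 0, 0], [0, 0, 0], [0, 0, 0], [0, 0, 0], [0, 0, 0], [0, 0, 0]], "gripper": [-0.1, -0.1, -0.1, -0.1, 0.2, 0.4, 0.6, 0.65]}}

```text
clock: 45.32
ee_pos: [552.3, -302.2, 24.0]
orientation: [0.599, 0.801, -0.0, 0.0]
ft_force: [0.4, 0.1, -1.2]
opening: 70.2
grip_force: 0.0
```

{"api": "apply_moves", "payload": {"delta_pos": [[0, 0, 0], [0, 0, 0], [0, 0, -0.15], [0, 0, -0.34], [0, 0, -0.54], [0, 0, -0.76], [0, 0, -0.92], [0, 0, -1]], "turn": [[0, 0, 0], [0, 0, 0], [0, 0, 0], [0, 0, 0], [0, 0, 0], [0, 0, 0], [0, 0, 0], [0, 0, 0]], "gripper": [0.65, 0.65, 0.65, 0.65, 0.65, 0.65, 0.65, 0.65]}}

```text
clock: 45.98
ee_pos: [552.8, -302.5, 106.4]
orientation: [0.599, 0.801, -0.0, 0.001]
ft_force: [-0.4, -0.4, 0.6]
opening: 70.3
grip_force: 0.0
```

{"api": "apply_moves", "payload": {"delta_pos": [[0, 0, -0.1], [0, 0, -0.25], [0, -0.1, -0.4], [0, -0.25, -0.55], [0, -0.4, -0.7], [0, -0.6, -0.85], [0, -0.8, -1], [0, -0.9, -1]], "turn": [[0, 0, 0], [0, 0, 0], [0, 0, 0], [0, 0, 0], [0, 0, 0], [0, 0, 0], [0, 0, 0], [0, 0, 0]], "gripper": [0.65, 0.65, 0.65, 0.65, 0.65, 0.65, 0.65, 0.65]}}

```text
clock: 46.65
ee_pos: [481.5, -323.6, 186.9]
orientation: [0.599, 0.8, -0.0, 0.002]
ft_force: [0.3, -0.1, 0.9]
opening: 70.4
grip_force: 0.0
```

```bash
python3 - <<'E'
from h import *
a=env.camera("scene")["img"][125:275,130:370]; b=env.camera("side")["img"][90:240,220:460]
save("fin.png",np.vstack([cv2.resize(a,None,fx=1.98,fy=1.98),cv2.resize(b,None,fx=1.98,fy=1.98)]))
print(env.get_obs()["clock"])
E
```

```text
46.75
```

View pics/fin.png

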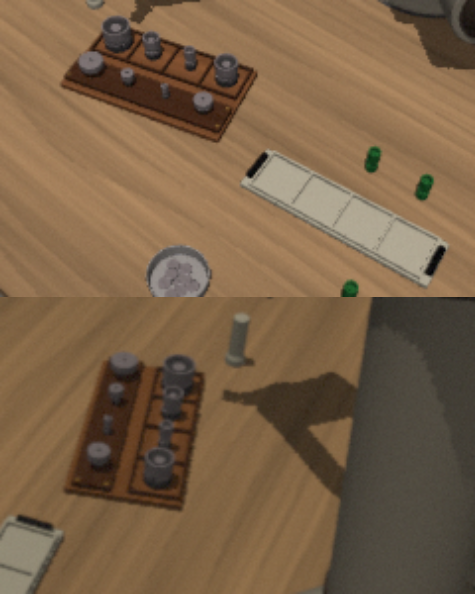

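Both views show all four dies upright in their compartments, each in front of the punch of its own size. The tray is empty, the pusher is still standing where it was, and the arm is clear. Handing in.

```bash
python3 -c "
from bench import env
print(env.finish_job())"
```

```text
the job is handed in; nothing more can be done
None
```

All four dies stand upright in the rack, each in front of the punch of its own size; I handed the job in at about 47 s, and the hand-in returned no verdict.

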